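# Load the charging locker through its upper half-door

### The job

Put the drone batteries on charge in the split-door locker: swing its upper leaf open to a right angle or a little beyond while the lower leaf stays bolted, pull the charging tray all the way out, lay every battery on the bench flat in a pocket of its own and press each one firmly down until it is fully home on its contacts. Then push the tray fully back in and shut the upper leaf. Leave the solder reel and the flux jar on the blue mat and the pump bottle beside it alone, and never run the tray through the leaf.

Things in the scene. Friction and masses are not known exactly. Their poses are not given: they have to be found in the camera images.
- locker: battery charging locker, grey with a blue split door, fixed; 280 wide (y) x 130 deep (x) x 165 mm high, walls 8 mm. Origin on the bench under the middle of its front plane; x points into the locker, y along the front, z up. Top open over the front 90 mm, roofed behind. Lower leaf (bolted) from 11 to 95 mm height, upper leaf 98 to 162 mm; both hinged on the locker's -y edge.
- upper_leaf (a joint): angle of the upper leaf, rad: 0 shut, grows as it swings out toward -x of the locker (the turn is positive about +z), stop at 1.9. Stays where it is left (hinge friction about 0.12 N m). Leaf 12 mm thick, 278 mm long from the hinge. Clear of the tray only from a right angle on; the simulation lets the two pass through each other, so mind it.
- leaf_pull (a point): grip point of the orange upright round post, 14 mm across, that stands on the top edge of the upper leaf; the post reaches from 23 mm below this point (the leaf's top edge) to 20 mm above it, and this point is about 185 mm above the bench. Moves with the leaf, 170 mm from the hinge line.
- leaf_hinge (a point): point on the upright hinge line of the upper leaf, at the height of leaf_pull
- bolt (a joint): draw of the steel bolt with a black ball on the front of the lower leaf (near its free edge), m: 0 shot into its keeper, up to 0.022 drawn. Must stay shot.
- tray (a joint): travel of the charging tray out of the locker, m: 0 fully in, stop at 0.110 fully out, along -x of the locker. Stays where it is left (friction about 2 N).
- tray_pull (a point): grip point of the orange upright round post, 14 mm across, near the front of the tray; reaches from 38 mm below this point to 15 mm above it; this point is about 136 mm above the bench. With the tray in, it is 16 mm behind the locker's front plane and can be reached from above. Moves with the tray.
- pocket_0 (a point): right-hand (locker -y) pocket of the tray, green contact plate in a black rim: centre, at the plate's top when fully down (104 mm over the bench), axes as the locker's. Inside 47 (x) x 80 mm (y): a battery lies long side along y, either way round. Rim 10 mm above this point. The plate starts 6 mm above it, bears a battery's weight, sinks under 5 N and more (press with 8 to 15 N), stays down.
- pocket_1 (a point): middle pocket of the tray, green contact plate in a black rim: centre, at the plate's top when fully down (104 mm over the bench), axes as the locker's. Inside 47 (x) x 80 mm (y): a battery lies long side along y, either way round. Rim 10 mm above this point. The plate starts 6 mm above it, bears a battery's weight, sinks under 5 N and more (press with 8 to 15 N), stays down.
- pocket_2 (a point): left-hand (locker +y) pocket of the tray, green contact plate in a black rim: centre, at the plate's top when fully down (104 mm over the bench), axes as the locker's. Inside 47 (x) x 80 mm (y): a battery lies long side along y, either way round. Rim 10 mm above this point. The plate starts 6 mm above it, bears a battery's weight, sinks under 5 N and more (press with 8 to 15 N), stays down.
- battery_0: drone battery pack, grey with a dark label, main block 72 long (its x) x 40 wide x 22 mm high with a small lug at one end that brings the outline to 74 x 41 x 28 mm; 60 to 110 g. Origin at the centre of its underside, z up. Starts on the bench left of the locker, in front of the microscope. May be absent (two or three of the three batteries are there).
- battery_1: drone battery pack, grey with a dark label, main block 72 long (its x) x 40 wide x 22 mm high with a small lug at one end that brings the outline to 74 x 41 x 28 mm; 60 to 110 g. Origin at the centre of its underside, z up. Starts on the bench left of the locker, in front of the microscope. May be absent (two or three of the three batteries are there).
- battery_2: drone battery pack, grey with a dark label, main block 72 long (its x) x 40 wide x 22 mm high with a small lug at one end that brings the outline to 74 x 41 x 28 mm; 60 to 110 g. Origin at the centre of its underside, z up. Starts on the bench left of the locker, in front of the microscope. May be absent (two or three of the three batteries are there).
- solder_reel: blue reel of solder wire, 56 mm across, 39 mm high, standing; origin at the centre of its underside. On the blue mat; bystander.
- flux_jar: small round jar with a green lid, 41 mm across, 36 mm high, on the blue mat (not the one far left); origin at the centre of its underside. Bystander.
- spirit_bottle: white pump bottle with a blue collar, 62 mm across, 141 mm high, right of the blue mat in front of the laptop (not the one far left); origin at the centre of its underside. Bystander.
There are look-alikes about, which are no part of the job. Leave any red or turquoise look-alike of the battery_2 alone.

How it is judged (in metres and radians):
On the way, in this order (a step that is already met when the one before it is completed fails the run):
1. the upper leaf is open to a right angle or beyond (value of joint upper_leaf above 1.5 rad), for 0.2 s.
2. the tray is pulled out (value of joint tray above 0.095 m), for 0.2 s.
3. every battery is pressed home in a pocket of the drawn-out tray (((horizontal distance between battery_0 and pocket_0 below 0.012 m and z of battery_0 in the frame of pocket_0 between -0.004 and 0.0025 m and angle between battery_0's own z axis and vertical below 0.12 rad) or (horizontal distance between battery_0 and pocket_1 below 0.012 m and z of battery_0 in the frame of pocket_1 between -0.004 and 0.0025 m and angle between battery_0's own z axis and vertical below 0.12 rad) or (horizontal distance between battery_0 and pocket_2 below 0.012 m and z of battery_0 in the frame of pocket_2 between -0.004 and 0.0025 m and angle between battery_0's own z axis and vertical below 0.12 rad)) and ((horizontal distance between battery_1 and pocket_0 below 0.012 m and z of battery_1 in the frame of pocket_0 between -0.004 and 0.0025 m and angle between battery_1's own z axis and vertical below 0.12 rad) or (horizontal distance between battery_1 and pocket_1 below 0.012 m and z of battery_1 in the frame of pocket_1 between -0.004 and 0.0025 m and angle between battery_1's own z axis and vertical below 0.12 rad) or (horizontal distance between battery_1 and pocket_2 below 0.012 m and z of battery_1 in the frame of pocket_2 between -0.004 and 0.0025 m and angle between battery_1's own z axis and vertical below 0.12 rad)) and ((horizontal distance between battery_2 and pocket_0 below 0.012 m and z of battery_2 in the frame of pocket_0 between -0.004 and 0.0025 m and angle between battery_2's own z axis and vertical below 0.12 rad) or (horizontal distance between battery_2 and pocket_1 below 0.012 m and z of battery_2 in the frame of pocket_1 between -0.004 and 0.0025 m and angle between battery_2's own z axis and vertical below 0.12 rad) or (horizontal distance between battery_2 and pocket_2 below 0.012 m and z of battery_2 in the frame of pocket_2 between -0.004 and 0.0025 m and angle between battery_2's own z axis and vertical below 0.12 rad)) and value of joint tray above 0.08 m), for 0.2 s.
4. the tray is fully back in, batteries in their pockets, the upper leaf still open (((horizontal distance between battery_0 and pocket_0 below 0.012 m and z of battery_0 in the frame of pocket_0 between -0.004 and 0.0025 m and angle between battery_0's own z axis and vertical below 0.12 rad) or (horizontal distance between battery_0 and pocket_1 below 0.012 m and z of battery_0 in the frame of pocket_1 between -0.004 and 0.0025 m and angle between battery_0's own z axis and vertical below 0.12 rad) or (horizontal distance between battery_0 and pocket_2 below 0.012 m and z of battery_0 in the frame of pocket_2 between -0.004 and 0.0025 m and angle between battery_0's own z axis and vertical below 0.12 rad)) and ((horizontal distance between battery_1 and pocket_0 below 0.012 m and z of battery_1 in the frame of pocket_0 between -0.004 and 0.0025 m and angle between battery_1's own z axis and vertical below 0.12 rad) or (horizontal distance between battery_1 and pocket_1 below 0.012 m and z of battery_1 in the frame of pocket_1 between -0.004 and 0.0025 m and angle between battery_1's own z axis and vertical below 0.12 rad) or (horizontal distance between battery_1 and pocket_2 below 0.012 m and z of battery_1 in the frame of pocket_2 between -0.004 and 0.0025 m and angle between battery_1's own z axis and vertical below 0.12 rad)) and ((horizontal distance between battery_2 and pocket_0 below 0.012 m and z of battery_2 in the frame of pocket_0 between -0.004 and 0.0025 m and angle between battery_2's own z axis and vertical below 0.12 rad) or (horizontal distance between battery_2 and pocket_1 below 0.012 m and z of battery_2 in the frame of pocket_1 between -0.004 and 0.0025 m and angle between battery_2's own z axis and vertical below 0.12 rad) or (horizontal distance between battery_2 and pocket_2 below 0.012 m and z of battery_2 in the frame of pocket_2 between -0.004 and 0.0025 m and angle between battery_2's own z axis and vertical below 0.12 rad)) and value of joint tray below 0.006 m and value of joint upper_leaf above 1.3 rad), for 0.2 s.
At the end, for the whole second after the job is handed in: every battery present lies flat in a pocket of its own (within 12 mm of its centre), pressed home (underside within 2.5 mm of the fully-down contact level) and at rest; the tray is in (within 6 mm), the upper leaf is shut (within 0.06 rad) and the lower bolt is still shot (((horizontal distance between battery_0 and pocket_0 below 0.012 m and z of battery_0 in the frame of pocket_0 between -0.004 and 0.0025 m and angle between battery_0's own z axis and vertical below 0.12 rad) or (horizontal distance between battery_0 and pocket_1 below 0.012 m and z of battery_0 in the frame of pocket_1 between -0.004 and 0.0025 m and angle between battery_0's own z axis and vertical below 0.12 rad) or (horizontal distance between battery_0 and pocket_2 below 0.012 m and z of battery_0 in the frame of pocket_2 between -0.004 and 0.0025 m and angle between battery_0's own z axis and vertical below 0.12 rad)) and ((horizontal distance between battery_1 and pocket_0 below 0.012 m and z of battery_1 in the frame of pocket_0 between -0.004 and 0.0025 m and angle between battery_1's own z axis and vertical below 0.12 rad) or (horizontal distance between battery_1 and pocket_1 below 0.012 m and z of battery_1 in the frame of pocket_1 between -0.004 and 0.0025 m and angle between battery_1's own z axis and vertical below 0.12 rad) or (horizontal distance between battery_1 and pocket_2 below 0.012 m and z of battery_1 in the frame of pocket_2 between -0.004 and 0.0025 m and angle between battery_1's own z axis and vertical below 0.12 rad)) and ((horizontal distance between battery_2 and pocket_0 below 0.012 m and z of battery_2 in the frame of pocket_0 between -0.004 and 0.0025 m and angle between battery_2's own z axis and vertical below 0.12 rad) or (horizontal distance between battery_2 and pocket_1 below 0.012 m and z of battery_2 in the frame of pocket_1 between -0.004 and 0.0025 m and angle between battery_2's own z axis and vertical below 0.12 rad) or (horizontal distance between battery_2 and pocket_2 below 0.012 m and z of battery_2 in the frame of pocket_2 between -0.004 and 0.0025 m and angle between battery_2's own z axis and vertical below 0.12 rad)) and value of joint each of tray, bolt below 0.006 m and value of joint upper_leaf below 0.06 rad and linear speed of each of battery_0, battery_1, battery_2 below 0.02 m/s); the robot touches nothing.
It fails at once if the bolt of the lower leaf is drawn (value of joint bolt above 0.008 m).
It fails at once if the tray is run through the upper leaf (tray more than 25 mm out with the leaf less than about 75 degrees open) (value of joint tray above 0.025 m and value of joint upper_leaf below 1.3 rad).
It fails at once if a bystander is moved by more than 3 cm (distance of any of solder_reel, flux_jar, spirit_bottle from where it was at the start of the episode above 0.03 m).
Of battery_0, battery_1, battery_2 only 2 to 3 are there at a start; the rules pass over those that are not, and their reading is None.
At some moment in a run one of battery_0, battery_1, battery_2 may be knocked a few centimetres aside while the robot is not near it.
Once in a run the grip may slacken for a moment while it holds something.
It also fails if it takes over 210 s, if anything falls off the work surface, if the arm or the gripper's body presses on something with over 40 N, if the wrist force passes 120 N, or if a joint passes its speed limit or range.

### The arm

A 6-joint arm with a two-finger parallel gripper is mounted at the origin on a cart in front of the work surface, level with it; the furniture and walls round the work are solid. World frame = base frame: x ahead of the robot, y to its left, z up, the work surface at z = 0. Lengths are in mm, angles in degrees, forces in N, time in s.
With the tool pointing down it reaches from about 325 to 775 mm from the base axis. Payload 5.5 kg.
Tool frame: the origin (TCP) lies between the finger pads; the fingertips stand 17 mm ahead of it and the grasp point (between the pads) lies 2 mm behind it; z points along the fingers, y is the line along which they close (so a half turn about z gives the same grasp; the last joint's range is limited). The gripper opens to 85 mm and grips with 20 to 120 N. Pads are 22 mm wide; open, the fingers measure 114 mm over their backs; the gripper's body (76 mm by 85 mm) begins 54 mm behind the grasp point. The pads swing forward as they close: fully open they stand 13 mm farther back than shut.
Start: joints at [64.36, 5.22, 70.514, -0, 104.267, -3.249], TCP at [228.562, 554.775, 226.275] pointing down, gripper open.
Joint ranges: [-164.24, 164.24], [-49.07, 125.15], [9.68, 141.18], [-86.29, 266.29], [3.28, 154.24], [-151.56, 151.56]. Speed limits (degrees/s): [147.25, 147.25, 172.46, 180, 180, 180].

### API

Orientations are given as a 3x3 rotation matrix whose columns are the frame's x, y, z axes.
In Python, from cell import r gives the robot as it stands. The module is installed in compiled form; this text tells all that it offers.
- The arm moves only by the tool jog_arm, never from a script. Its argument "commands" is text: rows parted by semicolons, each of 7 numbers parted by spaces: the shift along the tool's x, y, z in mm, then the turn, a rotation vector about the tool's x, y, z in degrees, then the finger opening in mm, from 0 to 85.4. In form: tx ty tz wx wy wz jaw; .... A call has 1 to 5 rows; each row shifts and turns the commanded pose from where the row before left it, along the tool's axes as they then stand; what a row does not reach is not made up. A row lasts 1/10 s, in which the tool goes at most 50 mm and 8.59 degrees, less where a joint would pass 70% of its speed; a pose out of reach is approached as far as the arm can. A call with a gripper value outside its range is refused whole. The fingers move at their own pace and stop on an object; "newtons" is the grip in N (left out, the last holds). Time passes only in rows, so rows that do not move let the fingers close. It gives the time, the measured TCP pose, the force, the opening and the grip force at its end, in the units of the state.
- r.read_state(): the state, without advancing time (a new reading comes with each control period).
- r.read_camera(name): name is "side" or "top" or "wrist"; returns a dict with "img" (400x640x3 uint8, red, green, blue), "fovy" (degrees; the focal length in pixels is half the picture's height over the tangent of half this angle, whatever the lens; pixels are square), "cx", "cy" (the principal point, pixels), "rvec" (rotation vector, rad) and "tvec" (3), from world to camera coordinates, as OpenCV has them. Camera axes: x right, y down, z forward; pixel columns grow to the right and rows downward; lengths in mm; the calibration is good to about 2 mm. The wrist camera is an equidistant fisheye: a pixel r from the principal point sees the ray r / f radians off the axis. A picture is of the moment at which its call begins. There is no depth.
- r.close_job(): hands the job in; it is judged then, once.
The state is a dict: "time": time; "joint_positions": joint angles; "joint_velocities": joint speeds; "effort": joint torques, N m; "ee_pos": TCP position; "eef_rot": TCP orientation; "force": force on the tool from outside, world axes, zero at the start; "wrist_torque": the same for the moment, N m; "grip_width": finger opening in mm; "finger_force": force on a finger pad.
Only numpy, scipy, OpenCV 4.12 (cv2) and the standard library are available. Lean on these libraries where they do the work, as an engineer would, in place of code of your own. Each camera call takes 0.05 s, during which the arm holds its last target. There are 200 camera calls.

## Working session

There is one attempt and no reset: what is moved stays moved. The work goes in short steps, Python scripts to look and compute and a tool call to move; the robot and the scene stay as the last step left them, time stands still between calls to the robot, and variables do not carry over. Pictures are saved under pics/ and viewed, at most 14 in all, crops included, and the job is handed in when it is done.

Besides the shell and the picture viewer there is one more tool, called after "Request:" as name(argument=value, ...), one argument or row to a line, values as JSON. jog_arm: Moves the arm, as the interface text tells. Its arguments: {"type":"object","properties":{"commands":{"type":"string"},"newtons":{"type":"number"}},"required":["commands"]}

```bash
mkdir -p pics; cat > h.py <<'E'
import numpy as np, cv2, sys
from cell import r
def cam(n):
    c=r.read_camera(n); c['R']=cv2.Rodrigues(np.array(c['rvec'],float))[0]; c['t']=np.array(c['tvec'],float).ravel()
    c['f']=200/np.tan(np.radians(c['fovy'])/2); c['n']=n; return c
def save(c,p,box=None,s=1):
    im=c['img'][:,:,::-1]
    if box: x0,y0,x1,y1=box; im=im[y0:y1,x0:x1]
    if s!=1: im=cv2.resize(im,None,fx=s,fy=s,interpolation=cv2.INTER_CUBIC)
    cv2.imwrite('pics/'+p,im)
def ray(c,u,v):
    d=np.array([(u-c['cx'])/c['f'],(v-c['cy'])/c['f'],1.])
    if c['n']=='wrist':
        q=np.hypot(d[0],d[1]); d=np.array([d[0]/q*np.sin(q),d[1]/q*np.sin(q),np.cos(q)]) if q>0 else d
    return -c['R'].T@c['t'], c['R'].T@d
def onz(c,u,v,z):
    o,d=ray(c,u,v); return o+d*(z-o[2])/d[2]
def tri(c1,p1,c2,p2):
    o1,d1=ray(c1,*p1);o2,d2=ray(c2,*p2)
    s=np.linalg.lstsq(np.c_[d1,-d2],o2-o1,rcond=None)[0]
    a=o1+d1*s[0];b=o2+d2*s[1]; return (a+b)/2,np.linalg.norm(a-b)
def proj(c,P):
    p=c['R']@np.array(P,float)+c['t']
    if c['n']=='wrist':
        q=np.hypot(p[0],p[1]);a=np.arctan2(q,p[2]); return c['cx']+c['f']*a*p[0]/q,c['cy']+c['f']*a*p[1]/q
    return c['cx']+c['f']*p[0]/p[2],c['cy']+c['f']*p[1]/p[2]
def st():
    s=r.read_state(); print(round(s['time'],2),np.round(s['ee_pos'],1),np.round(s['eef_rot'],3).tolist(),'F',np.round(s['force'],1),s['grip_width'],s['finger_force'],np.round(s['joint_positions'],1)); return s
E
python3 - <<'E'
from h import *
np.set_printoptions(suppress=True)
st()
for n in ('side','top','wrist'):
    c=cam(n); save(c,n+'0.png'); print(n,c['f'],c['cx'],c['cy'],-c['R'].T@c['t'],c['R'].tolist())
E
```

```text
0.0 [228.4 554.5 225.1] [[-0.925, 0.381, -0.001], [0.381, 0.925, -0.002], [0.0, -0.002, -1.0]] F [ 0.1  0.1 -0.2] 85.60484188909221 0.0 [ 64.4   5.3  70.6  -0.  104.3  -3.2]
side 471.6368352047758 323.0967831252375 197.06550485055664 [ 322.15631458  768.0009247  1402.76667223] [[-0.9643373014569594, -0.2644154311912671, 0.011749415587412049], [-0.23221067003360166, 0.8239135916993289, -0.516957056374761], [0.12701091977170786, -0.5012493123796264, -0.8559306940971895]]
top 375.5988546673626 323.4439465448955 197.78123863883104 [ 311.18913603   15.57215468 1394.52961566] [[0.012518329633499192, -0.999907257740002, -0.005363519558680446], [-0.9887942196751199, -0.011580846259185873, -0.14883506017397885], [0.14875914277871413, 0.007166583481017216, -0.9888474895154216]]
wrist 309.70691628693146 316.78988212251085 197.90452111757298 [167.24472194 578.77792284 372.30839462] [[0.38029498811895857, 0.9248643818534178, -0.0012638000221669027], [0.8935667476459753, -0.3670725499805285, 0.2584496286555391], [0.2385669497499483, -0.0994163881343902, -0.9660239087400052]]
```

View pics/side0.png

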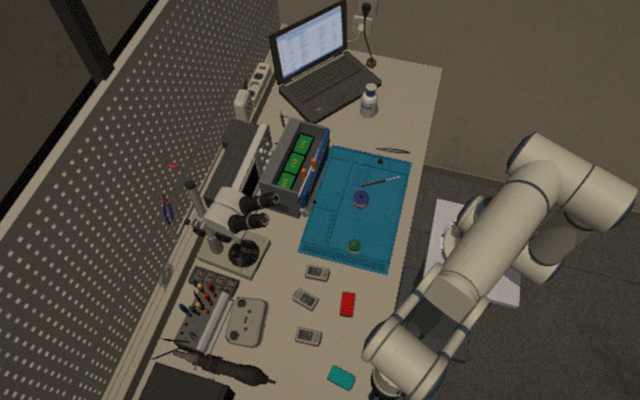

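View pics/top0.png

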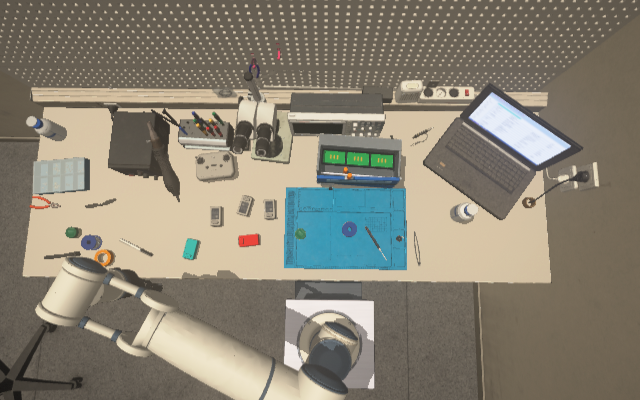

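View pics/wrist0.png

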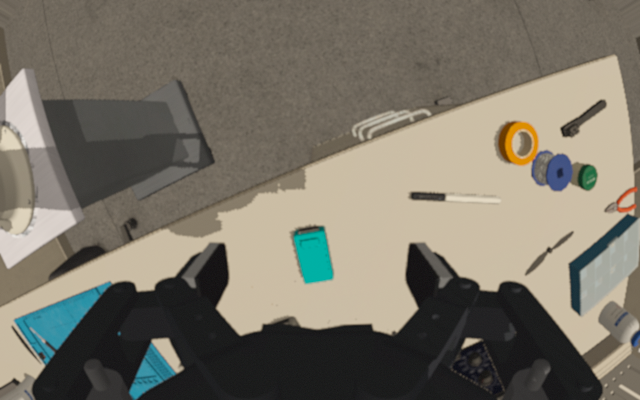

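Side view: the locker is at (300,165), with two orange posts at (313,163) and (304,172). Three grey packs sit at (317,272), (306,299) and (309,337). The look-alikes are red (348,304) and turquoise (341,377).
Top view: the packs are at (216,216), (245,206) and (270,209), red at (249,240) and turquoise at (191,248). Posts are at (347,170) and (349,176). The reel is at (349,229), the flux jar at (300,234) and the bottle at (465,212).
The grey controller at (215,165) could also be mistaken for a pack. By the description I choose the three small grey packs with dark labels, and will check them in a close crop.

```bash
python3 - <<'E'
from h import *
np.set_printoptions(suppress=True,precision=1)
t=cam('top');s=cam('side')
a=cv2.resize(t['img'][125:255,190:410],None,fx=3.6,fy=3.6,interpolation=cv2.INTER_CUBIC)[:300]
b=cv2.resize(t['img'][195:250,180:300],None,fx=3.3,fy=3.3,interpolation=cv2.INTER_CUBIC)
g=cv2.resize(s['img'][115:220,255:335],None,fx=3.5,fy=3.5,interpolation=cv2.INTER_CUBIC)
h=cv2.resize(s['img'][260:350,285:360],None,fx=3.5,fy=3.5,interpolation=cv2.INTER_CUBIC)
W=np.zeros((600,800,3),np.uint8)
a=cv2.resize(t['img'][128:195,310:410],None,fx=4,fy=4,interpolation=cv2.INTER_CUBIC)
W[:a.shape[0],:a.shape[1]]=a
W[280:280+b.shape[0],:b.shape[1]]=b
W[:g.shape[0],410:410+g.shape[1]]=g
x=min(h.shape[0],600-375) ;W[375:375+x,410:410+h.shape[1]]=h[:x]
cv2.imwrite('pics/comp.png',W[:,:,::-1])
for c in(t,s):
    hsv=cv2.cvtColor(c['img'],cv2.COLOR_RGB2HSV)
    for nm,lo,hi in(('or',(4,150,120),(16,255,255)),):
        m=cv2.inRange(hsv,lo,hi);n,l,S,C=cv2.connectedComponentsWithStats(m)
        for i in range(1,n):
            if S[i,4]>6: print(c['n'],nm,C[i],S[i])
    m=cv2.inRange(hsv,(0,0,0),(179,70,150))
    box=(200,195,285,230) if c['n']=='top' else (290,260,335,350)
    m2=np.zeros_like(m);m2[box[1]:box[3],box[0]:box[2]]=m[box[1]:box[3],box[0]:box[2]]
    cn,_=cv2.findContours(m2,cv2.RETR_EXTERNAL,cv2.CHAIN_APPROX_NONE)
    for k in cn:
        if cv2.contourArea(k)>60: print(c['n'],cv2.minAreaRect(k),cv2.contourArea(k), onz(c,*cv2.minAreaRect(k)[0],22))
E
```

```text
top or [345.1 169.7] [343 167   5   6  19]
top or [349.1 175.4] [347 173   5   6  21]
top or [ 42.4 199.2] [ 33 197  17   7  31]
top or [ 38.4 206.9] [ 30 205  19   4  34]
top or [103.2 256.6] [ 94 250  17  16  99]
top ((214.5, 213.0), (10.0, 7.0), 90.0) 68.5 [456.4 425.6  22. ]
top ((268.5, 206.0), (10.0, 7.0), 90.0) 66.0 [484.7 227.7  22. ]
top ((243.4000244140625, 206.80001831054688), (6.957010269165039, 11.384199142456055), 18.43494987487793) 67.0 [480.6 320.2  22. ]
side or [312.8 159.8] [311 158   5   5  15]
side or [302.8 170.2] [301 168   5   5  15]
side ((312.0, 304.5), (89.0, 44.0), 90.0) 3912.5 [459.4 332.3  22. ]
```

View pics/comp.png

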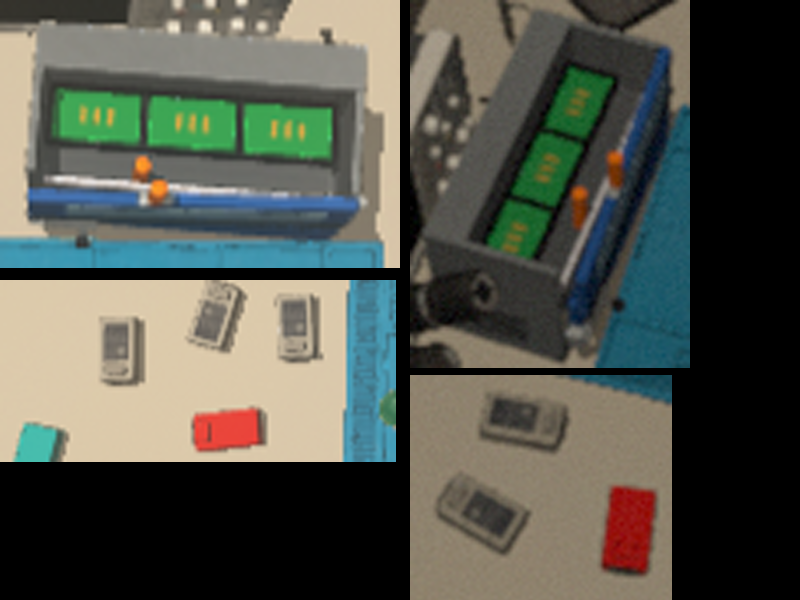

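The crop shows three grey packs with dark labels, which confirms the choice. The red and turquoise ones are plain. The black ball of the bolt is at top (330,188). Next I triangulate the posts and pockets.

```bash
python3 - <<'E'
from h import *
np.set_printoptions(suppress=True,precision=1)
t=cam('top');s=cam('side')
P={}
for c in(t,s):
    hsv=cv2.cvtColor(c['img'],cv2.COLOR_RGB2HSV)
    m=cv2.inRange(hsv,(50,100,80),(75,255,255))
    b=(320,140,400,175) if c['n']=='top' else (265,120,320,200)
    q=np.zeros_like(m);q[b[1]:b[3],b[0]:b[2]]=m[b[1]:b[3],b[0]:b[2]]
    q=cv2.morphologyEx(q,cv2.MORPH_CLOSE,np.ones((3,3)))
    L=[]
    cn,_=cv2.findContours(q,cv2.RETR_EXTERNAL,cv2.CHAIN_APPROX_NONE)
    for k in cn:
        if cv2.contourArea(k)>40: L.append(cv2.minAreaRect(k)); 
    L.sort(key=lambda x:-x[0][0] if c['n']=='top' else x[0][1]); P[c['n']]=L   # pocket 0 = right in top, top in side
    print(L)
for a,b in zip(P['top'],P['side']): print('pocket',tri(t,a[0],s,b[0]),onz(t,*a[0],110),onz(s,*b[0],110))
print('tray',tri(t,(345.1,169.7),s,(302.8,170.2))); print('leaf',tri(t,(349.1,175.4),s,(312.8,159.8)))
E
```

```text
[((357.8262939453125, 158.64947509765625), (69.40507507324219, 12.63950252532959), 4.289153575897217)]
[((294.71417236328125, 161.1017303466797), (12.261990547180176, 57.51618957519531), 25.407718658447266)]
pocket (array([641.6, -93.3, 118.9]), np.float64(1.7569372007805517)) [644.8 -94.1 110. ] [642.9 -99.1 110. ]
tray (array([597.4, -47.8, 145.7]), np.float64(1.906862248834638))
leaf (array([566.2, -58. , 201. ]), np.float64(2.3177273696237632))
```

Request:
jog_arm(
  commands="-36 -29.4 -12 0 0 0 85; -36 -29.4 -12 0 0 0 85; -36 -29.4 -12 0 0 0 85; -36 -29.4 -12 0 0 0 85; -36 -29.4 -12 0 0 0 85",
)

```text
time: 0.85
ee_pos: [339.4, 348.6, 286.9]
eef_rot: [[-0.925, 0.381, 0.0], [0.381, 0.925, 0.0], [-0.0, 0.0, -1.0]]
force: [0.7, -0.1, 0.5]
grip_width: 85.0
finger_force: 0.0
```

Request:
jog_arm(
  commands="-36 -29.4 -3 0 0 0 85; -36 -29.4 -3 0 0 0 85; -36 -29.4 -3 0 0 0 85; -36 -29.4 -3 0 0 0 85; -36 -29.4 -3 0 0 0 85",
)

```text
time: 1.35
ee_pos: [449.9, 144.0, 301.7]
eef_rot: [[-0.925, 0.381, 0.001], [0.381, 0.925, 0.0], [-0.001, 0.001, -1.0]]
force: [0.3, 0.9, 0.4]
grip_width: 84.8
finger_force: 0.0
```

Request:
jog_arm(
  commands="-36 -29.4 0 0 0 0 85; -36 -29.4 0 0 0 0 85; -36 -29.4 0 0 0 0 85; -36 -29.4 0 0 0 0 85; -36 -29.4 0 0 0 0 85",
)

```text
time: 1.85
ee_pos: [560.4, -60.6, 301.4]
eef_rot: [[-0.925, 0.381, 0.001], [0.381, 0.925, 0.0], [-0.0, 0.0, -1.0]]
force: [1.0, 0.1, -0.5]
grip_width: 85.5
finger_force: 0.0
```

Request:
jog_arm(
  commands="0 0 0 0 0 -6.3 60; 0 0 0 0 0 -6.3 60; 0 0 0 0 0 -6.3 60; 0 0 0 0 0 0 60",
)

```text
time: 2.25
ee_pos: [559.9, -58.9, 301.2]
eef_rot: [[-0.998, 0.06, -0.0], [0.06, 0.998, 0.0], [0.0, 0.0, -1.0]]
force: [0.1, -0.3, 0.2]
grip_width: 60.2
finger_force: 0.0
```

```bash
python3 - <<'E'
from h import *
st(); c=cam('wrist'); save(c,'w1.png'); print(-c['R'].T@c['t'])
E
```

```text
2.25 [559.9 -58.9 301.2] [[-0.998, 0.06, -0.0], [0.06, 0.998, 0.0], [0.0, 0.0, -1.0]] F [ 0.1 -0.3  0.2] 60.15304006220325 0.0 [ -9.5   1.1  67.1  -0.  111.8 -96. ]
[493.80334521 -55.82271777 448.26094216]
```

View pics/w1.png

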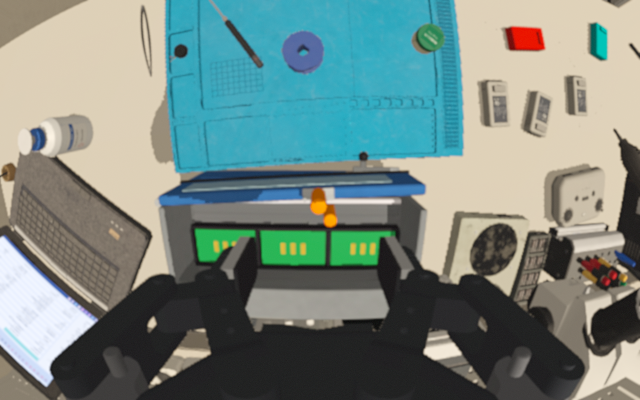

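Wrist view: leaf post at (319,205), tray post at (330,220), pockets at (224,247), (293,248) and (362,247). The bolt ball is at (363,156), the packs at (496,103), (539,113) and (577,95). I take a second wrist viewpoint to triangulate.

```bash
cat >> h.py <<'E'
def blobs(c,lo,hi,box,amin,close=1):
    hsv=cv2.cvtColor(c['img'],cv2.COLOR_RGB2HSV); m=cv2.inRange(hsv,lo,hi)
    q=np.zeros_like(m);x0,y0,x1,y1=box;q[y0:y1,x0:x1]=m[y0:y1,x0:x1]
    if close>1:q=cv2.morphologyEx(q,cv2.MORPH_CLOSE,np.ones((close,close)))
    cn,_=cv2.findContours(q,cv2.RETR_EXTERNAL,cv2.CHAIN_APPROX_NONE)
    return [k for k in cn if cv2.contourArea(k)>=amin]
OR=((3,140,110),(20,255,255));GR=((50,100,60),(75,255,255))
E
cat > m.py <<'E'
from h import *
np.set_printoptions(suppress=True,precision=1)
import pickle
tag=sys.argv[1]; c=cam('wrist'); pickle.dump({k:c[k] for k in c},open(tag+'.pkl','wb'))
for k in blobs(c,*OR,(150,120,500,330),25): 
    x,y,w,h=cv2.boundingRect(k)
    if w*h>60: print('or',x,y,w,h,cv2.contourArea(k),np.mean(k[:,0],0))
for k in blobs(c,*GR,(150,120,500,330),150,5):
    print('gr',cv2.minAreaRect(k),cv2.boundingRect(k))
E
python3 m.py a
```

```text
or 310 188 27 40 535.0 [323.2 208. ]
gr ((294.34173583984375, 247.03518676757812), (201.05201721191406, 36.166412353515625), 0.6030911803245544) (194, 228, 202, 38)
```

Request:
jog_arm(
  commands="30 0 0 0 0 0 50; 30 0 0 0 0 0 50; 0 30 0 0 0 0 50; 0 30 0 0 0 0 50; 0 0 0 0 0 0 50",
)

```text
time: 2.85
ee_pos: [503.4, 7.6, 301.7]
eef_rot: [[-0.998, 0.06, 0.001], [0.06, 0.998, 0.001], [-0.001, 0.001, -1.0]]
force: [-0.5, -0.6, -1.2]
grip_width: 49.9
finger_force: 0.0
```

```bash
python3 m.py b; python3 -c "
from h import *;import pickle;st();save(pickle.load(open('b.pkl','rb')),'w2.png')"
```

```text
or 266 255 16 22 215.5 [273.5 265.6]
gr ((299.5, 290.0), (30.0, 83.0), 90.0) (258, 275, 84, 31)
gr ((184.3433837890625, 275.5882263183594), (51.53028106689453, 11.791882514953613), 4.289153099060059) (159, 268, 52, 15)
2.9 [503.4   6.2 301.5] [[-0.998, 0.06, 0.0], [0.06, 0.998, -0.0], [-0.0, -0.0, -1.0]] F [ 0.  -1.3  0.6] 49.87804083923584 0.0 [ -3.2  -8.   75.8  -0.  112.1 -89.7]
```

View pics/w2.png

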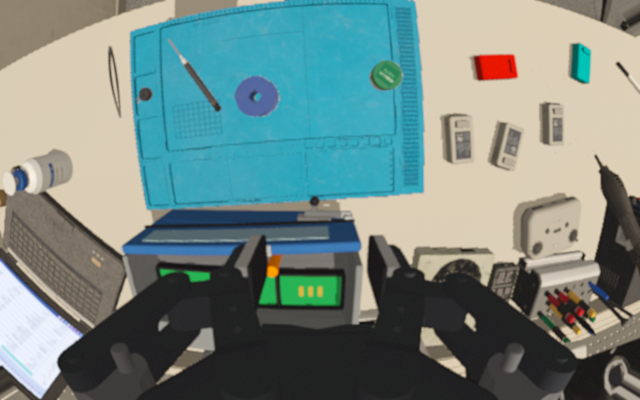

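Second wrist view: tray post cap at about (272,270), pocket 2 at (300,290). The leaf post is hidden behind a finger.

```bash
python3 - <<'E'
from h import *;import pickle
np.set_printoptions(suppress=True,precision=1)
a=pickle.load(open('a.pkl','rb'));b=pickle.load(open('b.pkl','rb'))
for c in(a,b):
    for k in blobs(c,*GR,(150,120,500,330),60,1): print(c['cx'],cv2.boundingRect(k),cv2.minAreaRect(k))
print('tray',tri(a,(330,222),b,(273,271)),onz(a,330,222,151),onz(b,273,271,151))
print('leaf',onz(a,319,208,205))
for p in((195,229),(195,266),(396,229),(396,266),(294.5,247)): print(onz(a,*p,110))
# leaf top edge ends
for p in((162,200),(424,188)): print('leaf front?',onz(a,*p,162))
im=a['img'][170:285,150:440];cv2.imwrite('pics/a_c.png',cv2.resize(im[:,:,::-1],None,fx=2.7,fy=2.7,interpolation=cv2.INTER_CUBIC))
E
```

```text
316.78988212251085 (330, 230, 66, 36) ((362.5, 247.5), (35.0, 65.0), 90.0)
316.78988212251085 (259, 230, 68, 36) ((292.5, 247.5), (35.0, 67.0), 90.0)
316.78988212251085 (194, 228, 62, 35) ((224.5, 245.0), (34.0, 61.0), 90.0)
316.78988212251085 (258, 276, 20, 29) ((267.5, 290.0), (19.0, 28.0), 0.0)
316.78988212251085 (279, 275, 63, 31) ((310.0, 290.0), (30.0, 62.0), 90.0)
316.78988212251085 (159, 268, 52, 15) ((184.3433837890625, 275.5882263183594), (51.53028106689453, 11.791882514953613), 4.289153099060059)
tray (array([603.3, -48.4, 139.2]), np.float64(0.7406058445194703)) [599.4 -48.5 151. ] [596.7 -46.4 151. ]
leaf [567.5 -58.2 205. ]
[ 614.4 -213.2  110. ]
[ 665.5 -224.2  110. ]
[628.5  31.  110. ]
[678.6  32.5 110. ]
[643.1 -91.3 110. ]
leaf front? [ 562.4 -222.1  162. ]
leaf front? [566.8  46.3 162. ]
```

View pics/a_c.png

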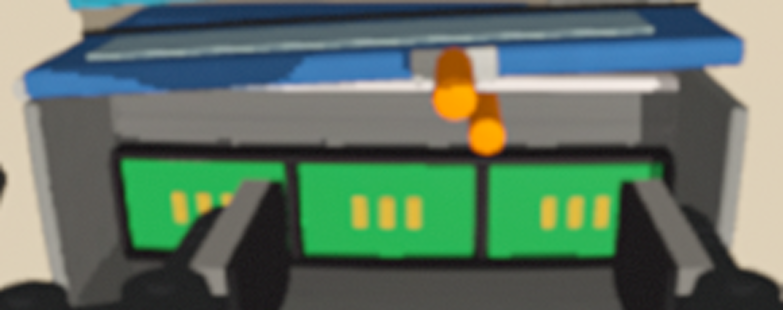

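Request:
jog_arm(
  commands="-34 -30 0 0 0 0 50; -34 -30 0 0 0 0 50; 0 0 40 0 0 0 50; 0 0 40 0 0 0 50; 0 0 32 0 0 0 50",
  newtons=25,
)

```text
time: 3.4
ee_pos: [567.6, -60.5, 186.2]
eef_rot: [[-0.998, 0.064, -0.003], [0.064, 0.998, -0.0], [0.003, -0.0, -1.0]]
force: [-0.9, 0.5, 0.3]
grip_width: 49.6
finger_force: 0.0
```

Request:
jog_arm(
  commands="0 0 0 0 0 0 5; 0 0 0 0 0 0 5; 0 0 0 0 0 0 5; 0 0 0 0 0 0 5; 0 0 0 0 0 0 5",
)

```text
time: 3.9
ee_pos: [568.4, -58.4, 191.4]
eef_rot: [[-0.998, 0.06, 0.003], [0.06, 0.998, 0.001], [-0.003, 0.001, -1.0]]
force: [-1.5, 5.6, 0.5]
grip_width: 12.2
finger_force: 24.7
```

```bash
python3 - <<'E'
from h import *
s=st(); c=cam('wrist'); save(c,'g1.png')
R=np.array(s['eef_rot'])
# arc increments in tool axes
H=np.array([557.8,-228]);p0=np.array([567.5,-58.2]);v=p0-H
prev=v
for a in range(6,103,6):
    q=np.radians(a);w=np.array([[np.cos(q),-np.sin(q)],[np.sin(q),np.cos(q)]])@v
    d=np.r_[w-prev,0];prev=w;print(a,np.round(R.T@d,1)[:2],np.round(H+w,0))
E
```

```text
3.9 [568.4 -58.4 191.4] [[-0.998, 0.06, 0.003], [0.06, 0.998, 0.001], [-0.003, 0.001, -1.0]] F [-1.5  5.6  0.5] 12.154898764004828 24.68908041715622 [-9.300e+00  4.000e-01  7.900e+01  1.000e-01  1.004e+02 -9.590e+01]
6 [17.8 -1. ] [550. -58.]
12 [17.6 -2.8] [532. -60.]
18 [17.2 -4.7] [515. -64.]
24 [16.6 -6.4] [498. -69.]
30 [15.8 -8.1] [481. -76.]
36 [14.9 -9.7] [466. -85.]
42 [ 13.8 -11.2] [451. -95.]
48 [ 12.5 -12.6] [ 438. -107.]
54 [ 11.2 -13.9] [ 426. -120.]
60 [  9.7 -15. ] [ 416. -135.]
66 [  8.  -15.9] [ 407. -150.]
72 [  6.3 -16.6] [ 399. -166.]
78 [  4.6 -17.2] [ 394. -183.]
84 [  2.7 -17.6] [ 390. -201.]
90 [  0.9 -17.8] [ 388. -218.]
96 [ -1.  -17.8] [ 388. -236.]
102 [ -2.8 -17.6] [ 390. -254.]
```

Request:
jog_arm(
  commands="17.8 -1 0 0 0 0 5; 17.6 -2.8 0 0 0 0 5; 17.2 -4.7 0 0 0 0 5; 16.6 -6.4 0 0 0 0 5; 15.8 -8.1 0 0 0 0 5",
  newtons=30,
)

```text
time: 4.45
ee_pos: [484.4, -83.1, 191.6]
eef_rot: [[-0.998, 0.066, 0.011], [0.065, 0.998, -0.013], [-0.012, -0.012, -1.0]]
force: [18.0, -23.7, -8.0]
grip_width: 12.0
finger_force: 29.4
```

Request:
jog_arm(
  commands="14.9 -9.7 0 0 0 0 5; 13.8 -11.2 0 0 0 0 5; 0 0 0 0 0 0 5",
)

```text
time: 4.75
ee_pos: [454.7, -102.8, 191.8]
eef_rot: [[-0.998, 0.067, 0.013], [0.067, 0.998, -0.013], [-0.014, -0.012, -1.0]]
force: [17.3, -17.2, -7.7]
grip_width: 11.6
finger_force: 29.9
```

```bash
python3 - <<'E'
from h import *
from scipy.optimize import least_squares
s=st();P=np.array([[568.0,-58.4],[484.4,-83.1],[454.7,-102.8]])
f=least_squares(lambda h:np.hypot(*(P-h).T)-170,[558,-228]);print(f.x,f.fun)
R=np.array(s['eef_rot'])
H=f.x;p=np.array(s['ee_pos'][:2]);th=np.degrees(np.arctan2(*(p-H)[::-1]));print(th)
for t in range(int(th//7*7)+7,187,7):
    q=H+170*np.array([np.cos(np.radians(t)),np.sin(np.radians(t))]);print(t,np.round(q,1),np.round(R.T@np.r_[q-p,0],1)[:2]);p=q
E
```

```text
4.75 [ 454.7 -102.8  191.8] [[-0.998, 0.067, 0.013], [0.067, 0.998, -0.013], [-0.014, -0.012, -1.0]] F [ 17.3 -17.2  -7.7] 11.607978053058961 29.94729906320572 [ -16.5  -16.7   94.5   -0.5  101.3 -102.8]
[ 570.07645772 -228.71541934] [ 0.32807678 -1.04939848  0.78179008]
132.50091430048514
133 [ 454.1 -104.4] [ 0.5 -1.6]
140 [ 439.8 -119.4] [ 13.2 -16. ]
147 [ 427.5 -136.1] [ 11.2 -17.5]
154 [ 417.3 -154.2] [  9.  -18.7]
161 [ 409.3 -173.4] [  6.6 -19.7]
168 [ 403.8 -193.4] [  4.2 -20.3]
175 [ 400.7 -213.9] [  1.7 -20.7]
182 [ 400.2 -234.6] [ -0.9 -20.7]
```

Request:
jog_arm(
  commands="5 -12 0 0 0 0 5; 5 -12.5 0 0 0 0 5; 11.2 -17.5 0 0 0 0 5; 9 -18.7 0 0 0 0 5; 6.6 -19.7 0 0 0 0 5",
)

```text
time: 5.25
ee_pos: [408.8, -174.2, 191.6]
eef_rot: [[-0.998, 0.06, 0.001], [0.06, 0.998, -0.0], [-0.001, -0.0, -1.0]]
force: [-2.1, 2.4, 1.6]
grip_width: 12.2
finger_force: 31.2
```

Request:
jog_arm(
  commands="4.2 -20.3 0 0 0 0 5; 1.7 -20.7 0 0 0 0 5; 0 0 0 0 0 0 5",
)

```text
time: 5.55
ee_pos: [401.9, -217.2, 191.5]
eef_rot: [[-0.998, 0.064, 0.004], [0.064, 0.998, -0.004], [-0.004, -0.004, -1.0]]
force: [0.9, 0.3, 3.3]
grip_width: 12.1
finger_force: 31.4
```

Request:
jog_arm(
  commands="-0.5 -16 0 0 0 0 5; -1 -16 0 0 0 0 5; 0 0 0 0 0 0 5; 0 0 0 0 0 0 50; 0 0 0 0 0 0 50",
)

```text
time: 6.05
ee_pos: [400.8, -247.1, 189.0]
eef_rot: [[-0.998, 0.061, -0.002], [0.061, 0.998, -0.0], [0.002, -0.0, -1.0]]
force: [-0.2, -0.9, -0.8]
grip_width: 40.2
finger_force: 0.0
```

Request:
jog_arm(
  commands="0 0 0 0 0 0 50; 0 0 -30 0 0 0 50; 0 0 -30 0 0 0 50; 0 0 -30 0 0 0 50; 0 0 -20 0 0 0 50",
)

```text
time: 6.55
ee_pos: [401.2, -246.7, 301.3]
eef_rot: [[-0.998, 0.061, 0.001], [0.061, 0.998, -0.001], [-0.001, -0.001, -1.0]]
force: [-0.0, 0.6, 0.6]
grip_width: 49.9
finger_force: 0.0
```

Request:
jog_arm(
  commands="0 40 0 0 0 0 50; 0 40 0 0 0 0 50; -20 40 0 0 0 0 50; -40 40 0 0 0 0 50; -40 0 0 0 0 0 50",
)

```text
time: 7.05
ee_pos: [506.6, -93.3, 300.6]
eef_rot: [[-0.998, 0.056, 0.002], [0.056, 0.998, 0.001], [-0.002, 0.001, -1.0]]
force: [0.4, -0.8, 0.5]
grip_width: 50.0
finger_force: 0.0
```

```bash
python3 m.py c; python3 -c "
from h import *;import pickle;st();save(pickle.load(open('c.pkl','rb')),'w3.png')"
```

```text
or 353 250 15 25 222.0 [360.2 261.2]
gr ((317.16497802734375, 285.9715270996094), (116.00357818603516, 34.814491271972656), 0.6986943483352661) (259, 268, 117, 36)
7.1 [511.4 -95.3 295.4] [[-0.998, 0.056, -0.003], [0.056, 0.998, 0.001], [0.003, 0.001, -1.0]] F [-3.1  0.9 -4.1] 49.68155805700997 0.0 [ -14.3   -5.4   74.1    0.   111.5 -101.1]
```

View pics/w3.png

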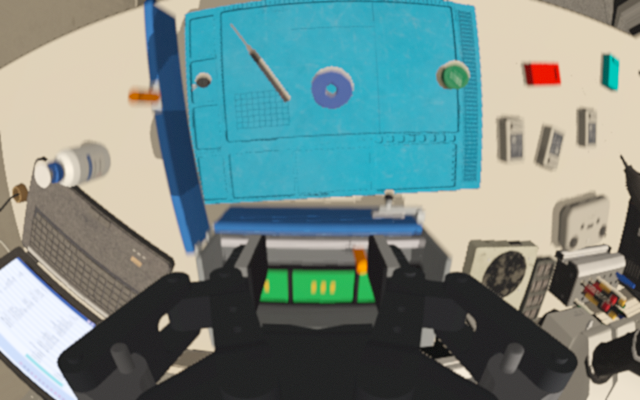

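The leaf stands open well past the row of pockets, along the left of the mat from (150,3) to (195,248). The tray post is at (361,262).

```bash
python3 - <<'E'
from h import *;import pickle
np.set_printoptions(suppress=True,precision=1)
s=st();c=cam('wrist');a=pickle.load(open('a.pkl','rb'))
for k in blobs(c,*OR,(150,220,500,330),25): print(cv2.boundingRect(k))
x,y,w,h=cv2.boundingRect(blobs(c,*OR,(300,220,500,330),60)[0]); u,v=x+w/2,y+h-7
print(onz(c,u,v,151),tri(a,(330.4,220.7),c,(u,v)))
p=[onz(c,*q,162) for q in((152,3),(187,245),(178,3),(207,235))];print(p)
d=np.r_[599,-48,138]-s['ee_pos'];print(np.array(s['eef_rot']).T@d)
E
```

```text
7.1 [511.4 -95.3 295.4] [[-0.998, 0.056, -0.003], [0.056, 0.998, 0.001], [0.003, 0.001, -1.0]] F [-3.1  0.9 -4.1] 49.68155805700997 0.0 [ -14.3   -5.4   74.1    0.   111.5 -101.1]
(355, 244, 13, 25)
[595.2 -53.3 151. ] (array([608.8, -48.4, 122.8]), np.float64(2.7725033731070035))
[array([ 307.7, -250.8,  162. ]), array([ 563.2, -235.1,  162. ]), array([ 315.7, -220.7,  162. ]), array([ 552.5, -210. ,  162. ])]
[-85.3  52.  157.2]
```

Request:
jog_arm(
  commands="-43 26 0 0 0 0 50; -42 25 0 0 0 0 50; 0 0 40 0 0 0 50; 0 0 40 0 0 0 50; 0 0 0 0 0 0 50",
)

```text
time: 7.65
ee_pos: [590.5, -51.4, 210.2]
eef_rot: [[-0.998, 0.061, -0.015], [0.061, 0.998, 0.002], [0.015, 0.001, -1.0]]
force: [-0.4, -0.8, -1.3]
grip_width: 50.2
finger_force: 0.0
```

```bash
python3 - <<'E'
from h import *;import pickle
np.set_printoptions(suppress=True,precision=1)
s=st();c=cam('wrist');save(c,'w4.png',(200,200,440,380),3)
for k in blobs(c,*OR,(150,200,500,390),25): print(cv2.boundingRect(k))
print(proj(c,(598,-49,151)))
d=np.r_[598,-49,138]-s['ee_pos'];print(np.array(s['eef_rot']).T@d)
E
```

```text
7.65 [590.5 -51.4 210.2] [[-0.998, 0.061, -0.015], [0.061, 0.998, 0.002], [0.015, 0.001, -1.0]] F [-0.4 -0.8 -1.3] 50.17057328087386 0.0 [ -8.3   4.8  72.6  -0.  103.5 -94.8]
(313, 201, 20, 33)
(np.float64(321.8072681380252), np.float64(224.13659805695045))
[-8.4  2.8 72.1]
```

View pics/w4.png

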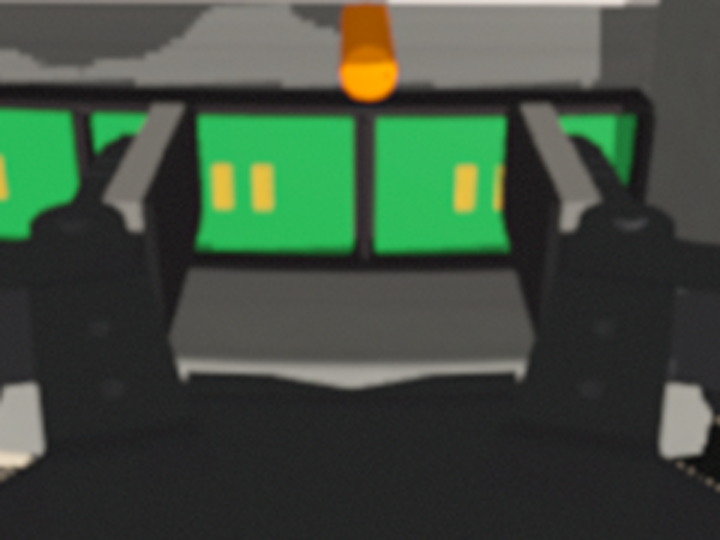

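Close view: the tray post cap is at (323,225), right where it is projected to be, between the fingers and in front of the divider between pockets 1 and 2.

Request:
jog_arm(
  commands="-7 3 24 0 0 0 50; 0 0 24 0 0 0 50; 0 0 24 0 0 0 50; 0 0 0 0 0 0 5; 0 0 0 0 0 0 5",
  newtons=30,
)

```text
time: 8.2
ee_pos: [601.4, -49.7, 150.6]
eef_rot: [[-0.998, 0.061, 0.003], [0.061, 0.998, -0.001], [-0.004, -0.0, -1.0]]
force: [-0.0, 0.3, 0.8]
grip_width: 22.0
finger_force: 0.0
```

Request:
jog_arm(
  commands="0 0 0 0 0 0 5; 0 0 0 0 0 0 5; 0 0 0 0 0 0 5",
)

```text
time: 8.5
ee_pos: [601.3, -49.3, 148.9]
eef_rot: [[-0.998, 0.061, 0.002], [0.061, 0.998, -0.0], [-0.002, -0.0, -1.0]]
force: [-0.4, -0.4, -0.1]
grip_width: 4.8
finger_force: 0.0
```

```bash
python3 - <<'E'
from h import *
s=st();c=cam('wrist');save(c,'w5.png',(200,150,440,330),3)
for k in blobs(c,*OR,(150,150,500,390),25): print(cv2.boundingRect(k))
for z in(151,140,130,120,100): print(proj(c,(598,-49,z)))
p=np.array(s['ee_pos']);R=np.array(s['eef_rot']);print(proj(c,p),proj(c,p+R[:,2]*17))
E
```

```text
8.5 [601.3 -49.3 148.9] [[-0.998, 0.061, 0.002], [0.061, 0.998, -0.0], [-0.002, -0.0, -1.0]] F [-0.4 -0.4 -0.1] 4.823596045324489 0.0 [ -7.9   5.5  78.   -0.   96.3 -94.4]
(308, 208, 24, 47)
(np.float64(318.6361844677587), np.float64(243.61783553544447))
(np.float64(318.51565486283494), np.float64(235.51224463356755))
(np.float64(318.41770116698274), np.float64(228.95112298364108))
(np.float64(318.3292453693671), np.float64(223.0461440850525))
(np.float64(318.17599038562156), np.float64(212.85962466180015))
(np.float64(318.314822165941), np.float64(247.81559065333556)) (np.float64(318.1611514295881), np.float64(235.59997114324946))
```

View pics/w5.png

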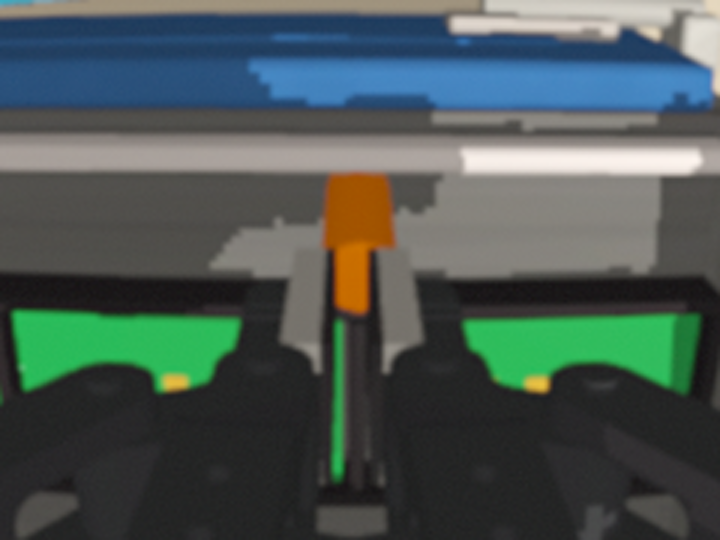

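The fingers closed empty, and the post shows below and behind them. I re-triangulate the cap's far edge from two settled views.

```bash
python3 - <<'E'
from h import *;import pickle
np.set_printoptions(suppress=True,precision=1)
a=pickle.load(open('a.pkl','rb'));c=cam('wrist');t=cam('top');s=cam('side')
print('cam',-c['R'].T@c['t'])
for ua in((330.4,227),(330.4,225.5)):
  for uc in((317.5,254.5),(317.5,252)): print(tri(a,ua,c,uc))
for z in(151,140,130,120): print(z,onz(a,330.4,227,z),onz(c,317.5,254,z))
for n,q in(('top',t),('side',s)):
  for k in blobs(q,*OR,(300,150,420,230) if n=='top' else (270,100,350,200),4): print(n,cv2.boundingRect(k),k[:,0].mean(0))
m=np.hstack([cv2.resize(t['img'][130:200,320:400],None,fx=5,fy=5,interpolation=cv2.INTER_CUBIC),cv2.resize(s['img'][130:200,270:350],None,fx=5,fy=5,interpolation=cv2.INTER_CUBIC)])
cv2.imwrite('pics/ts.png',m[:,:,::-1])
E
```

```text
cam [534.8 -46.1 295.4]
(array([605.3, -49.1, 148.7]), np.float64(1.8768554012413867))
(array([609.3, -49.1, 137.3]), np.float64(2.461661863736646))
(array([599.3, -49.1, 160.8]), np.float64(1.2716395349023009))
(array([603. , -49. , 150.5]), np.float64(1.7843994488241506))
151 [604.9 -48.3 151. ] [603.4 -49.9 151. ]
140 [609.  -48.1 140. ] [608.6 -50.1 140. ]
130 [612.7 -47.8 130. ] [613.4 -50.4 130. ]
120 [616.5 -47.6 120. ] [618.1 -50.7 120. ]
top (406, 225, 6, 4) [408.3 226.7]
```

View pics/ts.png

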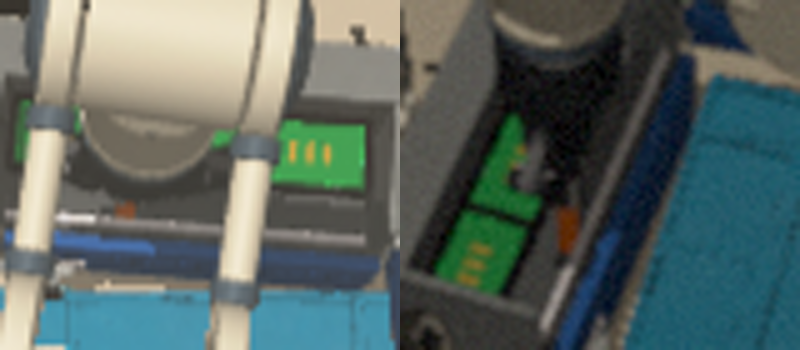

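Request:
jog_arm(
  commands="0 0 -10 0 0 0 45; 0 0 -10 0 0 0 45; -3 0 0 0 0 0 45; 0 0 0 0 0 0 45",
)

```text
time: 9.1
ee_pos: [604.4, -49.5, 168.2]
eef_rot: [[-0.998, 0.061, 0.002], [0.061, 0.998, -0.0], [-0.002, -0.0, -1.0]]
force: [-0.1, 0.1, -0.4]
grip_width: 45.1
finger_force: 0.0
```

Request:
jog_arm(
  commands="0 0 12 0 0 0 45; 0 0 12 0 0 0 45; 0 0 9 0 0 0 45; 0 0 0 0 0 0 45; 0 0 0 0 0 0 45",
)

```text
time: 9.6
ee_pos: [603.4, -49.3, 133.5]
eef_rot: [[-0.998, 0.061, -0.001], [0.061, 0.998, 0.0], [0.001, 0.0, -1.0]]
force: [0.5, -0.1, 0.2]
grip_width: 45.0
finger_force: 0.0
```

Request:
jog_arm(
  commands="0 0 0 0 0 0 5; 0 0 0 0 0 0 5; 0 0 0 0 0 0 5; 0 0 0 0 0 0 5; 0 0 0 0 0 0 5",
)

```text
time: 10.1
ee_pos: [604.1, -48.2, 135.2]
eef_rot: [[-0.998, 0.06, 0.001], [0.06, 0.998, 0.002], [-0.001, 0.002, -1.0]]
force: [0.5, 5.1, 1.9]
grip_width: 11.8
finger_force: 29.3
```

Request:
jog_arm(
  commands="25 0 0 0 0 0 5; 25 0 0 0 0 0 5; 25 0 0 0 0 0 5; 25 0 0 0 0 0 5; 12 0 0 0 0 0 5",
)

```text
time: 10.6
ee_pos: [492.9, -40.8, 135.5]
eef_rot: [[-0.998, 0.059, 0.007], [0.059, 0.998, 0.003], [-0.007, 0.003, -1.0]]
force: [15.8, 6.7, -2.1]
grip_width: 11.9
finger_force: 29.4
```

Request:
jog_arm(
  commands="0 0 0 0 0 0 5; 0 0 0 0 0 0 5; 0 0 0 0 0 0 5",
)

```text
time: 10.9
ee_pos: [492.5, -40.8, 135.5]
eef_rot: [[-0.998, 0.06, 0.003], [0.06, 0.998, 0.003], [-0.002, 0.003, -1.0]]
force: [1.1, 7.7, 3.8]
grip_width: 11.8
finger_force: 31.0
```

Request:
jog_arm(
  commands="0 0 0 0 0 0 45; 0 0 0 0 0 0 45; 0 0 -40 0 0 0 45; 0 0 -40 0 0 0 45; 0 0 -40 0 0 0 45",
)

```text
time: 11.4
ee_pos: [491.6, -43.1, 255.4]
eef_rot: [[-0.998, 0.062, -0.001], [0.062, 0.998, -0.001], [0.001, -0.001, -1.0]]
force: [1.0, 0.4, 0.9]
grip_width: 44.9
finger_force: 0.0
```

Request:
jog_arm(
  commands="30 -20 -35 0 0 0 60; 30 -20 0 0 0 0 60; 30 0 0 0 0 0 60; 0 0 0 0 0 0 60; 0 0 0 0 0 0 60",
)

```text
time: 11.9
ee_pos: [399.9, -77.4, 289.4]
eef_rot: [[-0.998, 0.062, 0.001], [0.062, 0.998, -0.001], [-0.001, -0.001, -1.0]]
force: [-0.0, -0.2, -0.4]
grip_width: 59.8
finger_force: 0.0
```

```bash
python3 m.py d; python3 -c "
from h import *;import pickle;st();save(pickle.load(open('d.pkl','rb')),'w6.png')"
```

```text
or 347 247 18 27 278.0 [355.1 259.1]
gr ((317.0, 287.0), (32.0, 138.0), 90.0) (248, 271, 139, 33)
gr ((450.0, 149.0), (26.0, 26.0), 90.0) (437, 136, 27, 27)
11.95 [400.2 -77.2 289. ] [[-0.998, 0.061, 0.0], [0.061, 0.998, -0.0], [-0.0, -0.0, -1.0]] F [ 0.3 -0.7 -0.2] 59.80902064080401 0.0 [ -15.7  -22.9   89.3   -0.   113.5 -102.2]
```

View pics/w6.png

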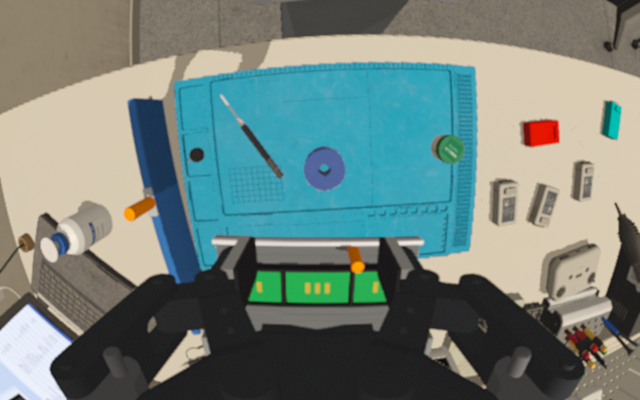

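Wrist view: the tray is out, with plates at (262,287), (318,287) and (370,287), its post at (355,260), the packs at (505,202), (544,204) and (583,181), and the leaf clear at the left. I move over the tray to measure the pockets from two places.

Request:
jog_arm(
  commands="-45 0 0 0 0 0 60; -45 0 0 0 0 0 60; -45 0 0 0 0 0 60; -50 0 0 0 0 0 60; 0 0 0 0 0 0 60",
)

```text
time: 12.45
ee_pos: [589.8, -88.2, 278.9]
eef_rot: [[-0.998, 0.06, -0.013], [0.06, 0.998, 0.003], [0.013, 0.002, -1.0]]
force: [0.4, 0.8, -1.4]
grip_width: 60.1
finger_force: 0.0
```

Request:
jog_arm(
  commands="0 0 0 0 0 0 60; 0 0 0 0 0 0 60",
)

```text
time: 12.65
ee_pos: [584.5, -88.0, 289.2]
eef_rot: [[-0.998, 0.061, -0.0], [0.061, 0.998, -0.0], [0.0, -0.0, -1.0]]
force: [-0.8, -0.6, 0.5]
grip_width: 60.2
finger_force: 0.0
```

```bash
sed -i 's/,150,5)/,150,1)/; s/120,500,330/20,500,330/g' m.py; python3 m.py e
```

```text
or 350 77 20 16 205.5 [359.2  85. ]
gr ((393.59954833984375, 134.4170684814453), (70.90573120117188, 44.20635986328125), 1.3971810340881348) (358, 112, 72, 46)
gr ((239.0, 133.5), (43.0, 70.0), 90.0) (204, 112, 71, 44)
gr ((316.5, 133.0), (44.0, 75.0), 90.0) (279, 111, 76, 45)
gr ((450.0, 26.5), (13.0, 26.0), 90.0) (437, 20, 27, 14)
```

Request:
jog_arm(
  commands="0 40 30 0 0 0 60; 0 30 30 0 0 0 60; 0 0 0 0 0 0 60; 0 0 0 0 0 0 60; 0 0 0 0 0 0 60",
)

```text
time: 13.2
ee_pos: [588.8, -19.1, 232.1]
eef_rot: [[-0.998, 0.062, 0.005], [0.062, 0.998, -0.001], [-0.005, -0.001, -1.0]]
force: [-0.7, -0.2, -0.1]
grip_width: 59.9
finger_force: 0.0
```

```bash
python3 m.py f
```

```text
or 270 65 24 23 330.5 [281.9  76.4]
gr ((170.58599853515625, 139.80545043945312), (48.46889114379883, 43.42698287963867), 87.27368927001953) (150, 115, 44, 50)
gr ((333.0, 136.5), (53.0, 90.0), 90.0) (288, 110, 91, 54)
gr ((240.12826538085938, 136.37496948242188), (52.28130340576172, 84.31755828857422), 89.25594329833984) (198, 110, 85, 54)
```

```bash
cat > bat.py <<'E'
from h import *
def bats(c,box,z=22,show=True):
    # bright-neutral-vs-tan: packs are greyer than the bench
    L=cv2.cvtColor(c['img'],cv2.COLOR_RGB2LAB).astype(int)
    bg=np.median(L[box[1]:box[3],box[0]:box[2]].reshape(-1,3),0)
    m=((np.abs(L-bg)[:,:,1:].sum(2)>7)|(L[:,:,0]<bg[0]-60)).astype(np.uint8)*255
    q=np.zeros_like(m);q[box[1]:box[3],box[0]:box[2]]=m[box[1]:box[3],box[0]:box[2]]
    q=cv2.morphologyEx(cv2.morphologyEx(q,cv2.MORPH_CLOSE,np.ones((5,5))),cv2.MORPH_OPEN,np.ones((5,5)))
    out=[]
    for k in cv2.findContours(q,cv2.RETR_EXTERNAL,cv2.CHAIN_APPROX_NONE)[0]:
        if cv2.contourArea(k)<200: continue
        W=np.array([onz(c,*p[0],z)[:2] for p in k],np.float32); out.append((cv2.minAreaRect(W),cv2.boundingRect(k)))
    return out
E
python3 - <<'E'
from h import *;import pickle
np.set_printoptions(suppress=True,precision=1)
e=pickle.load(open('e.pkl','rb'));f=pickle.load(open('f.pkl','rb'))
for a,b in(((316.5,133.5),(240.5,136.5)),((393.8,134),(333,136.5))): print('pocket',tri(e,a,f,b),onz(e,*a,110),onz(f,*b,110))
# corners of pocket 2/1 plates
for c,B in((e,[(204,112,71,44),(279,111,76,45),(358,112,72,46)]),(f,[(198,110,85,54),(288,110,91,54)])):
    for x,y,w,h in B: print([onz(c,u,v,110)[:2].round(1).tolist() for u,v in((x,y),(x+w,y),(x+w,y+h),(x,y+h))])
print('post',tri(e,(360,80),f,(281,71)))
d=pickle.load(open('d.pkl','rb'))
import bat
for z in (22,): print(*bat.bats(d,(480,150,610,230),z),sep='\n')
E
```

```text
pocket (array([535.9, -86.1, 101.8]), np.float64(0.8483083129440673)) [535.9 -86.1 110. ] [535.1 -84.  110. ]
pocket (array([540.7,  -2.8, 107.1]), np.float64(1.1373226224879336)) [539.9  -3.5 110. ] [541.1  -2.9 110. ]
[[501.8, -206.5], [510.1, -128.0], [556.8, -131.6], [550.2, -211.7]]
[[509.4, -123.7], [514.1, -44.5], [562.0, -46.6], [557.1, -127.3]]
[[515.3, -41.4], [516.5, 38.7], [567.4, 38.1], [564.3, -43.5]]
[[506.9, -121.9], [515.2, -44.5], [562.5, -48.1], [556.2, -127.6]]
[[515.5, -40.2], [519.5, 38.4], [567.4, 36.8], [562.8, -43.7]]
post (array([484.6, -41.2, 136.1]), np.float64(0.5549266343241027))
(((480.4500732421875, 303.50958251953125), (55.92942810058594, 68.06761932373047), 75.77666473388672), (528, 184, 28, 39))
(((467.4168395996094, 213.2322998046875), (72.566162109375, 48.49721145629883), 3.203777551651001), (490, 179, 25, 44))
(((440.40350341796875, 406.40435791015625), (72.3322525024414, 58.459190368652344), 4.374831676483154), (572, 161, 20, 39))
```

Request:
jog_arm(
  commands="18 43 -20 0 0 0 70; 18 43 -20 0 0 0 70; 18 43 -8 0 0 0 70; 18 43 0 0 0 0 70; 18 43 0 0 0 0 70",
)

```text
time: 13.75
ee_pos: [512.4, 201.1, 279.2]
eef_rot: [[-0.998, 0.063, 0.004], [0.063, 0.998, 0.001], [-0.004, 0.002, -1.0]]
force: [0.7, 1.6, -0.1]
grip_width: 70.0
finger_force: 0.0
```

Request:
jog_arm(
  commands="18 43 0 0 0 0 70; 20 43 0 0 0 0 70; 0 0 0 0 0 0 70; 0 0 0 0 0 0 70; 0 0 0 0 0 0 70",
)

```text
time: 14.25
ee_pos: [480.6, 287.4, 277.5]
eef_rot: [[-0.998, 0.063, 0.002], [0.063, 0.998, 0.0], [-0.002, 0.0, -1.0]]
force: [0.4, -0.8, 0.8]
grip_width: 69.8
finger_force: 0.0
```

```bash
python3 m.py g; python3 - <<'E'
from h import *;import pickle,bat
np.set_printoptions(suppress=True,precision=1)
st();g=pickle.load(open('g.pkl','rb'))
for P in((467,213,0),(480,303,0),(440,406,0)): print(proj(g,P))
for o in bat.bats(g,(180,60,500,230),22): print(o)
save(g,'w7.png')
E
```

```text
or 293 57 52 30 384.5 [316.5  69.4]
gr ((178.0, 107.5), (27.0, 24.0), 90.0) (166, 94, 25, 28)
14.3 [480.7 287.1 277.3] [[-0.998, 0.063, 0.001], [0.063, 0.998, 0.0], [-0.001, 0.0, -1.0]] F [-0.1  0.6 -0. ] 69.79103219924129 0.0 [ 27.4  -0.1  70.8  -0.  109.2 -59. ]
(np.float64(263.30751902000935), np.float64(158.40346395044264))
(np.float64(328.4468380305279), np.float64(163.30315173390466))
(np.float64(400.28343697460923), np.float64(131.49461087320316))
(((478.5001525878906, 319.52410888671875), (25.724563598632812, 40.8105354309082), 75.19109344482422), (330, 148, 24, 32))
(((449.4441223144531, 423.45166015625), (25.908931732177734, 38.241249084472656), 89.67223358154297), (408, 125, 19, 29))
(((438.8875427246094, 398.0630798339844), (60.509456634521484, 9.89769458770752), 1.7628986835479736), (395, 109, 9, 46))
(((352.007080078125, 497.77813720703125), (27.52224349975586, 55.29677200317383), 4.193905353546143), (446, 60, 34, 20))
(((360.2638244628906, 296.7351379394531), (41.57400894165039, 74.21968078613281), 6.378182888031006), (290, 60, 59, 35))
(((445.00054931640625, 173.38491821289062), (159.329345703125, 238.74087524414062), 82.56239318847656), (180, 60, 110, 167))
```

View pics/w7.png

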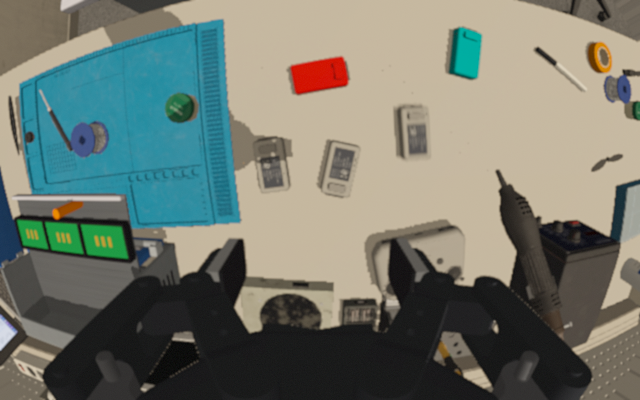

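The packs are at (272,165), partly shaded, (341,168) and (415,132). I segment by chromaticity, which ignores shadow.

```bash
cat > bat.py <<'E'
from h import *
def bats(c,ctr,rad=45,z=22,th=.55):
    I=cv2.GaussianBlur(c['img'],(3,3),0).astype(float); ch=(I[:,:,0]-I[:,:,2])/(I.sum(2)+1)
    x0,y0=max(int(ctr[0]-rad),0),max(int(ctr[1]-rad),0); w=ch[y0:y0+2*rad,x0:x0+2*rad]
    b=np.percentile(w,70); m=(w<b*th).astype(np.uint8)*255
    m=cv2.morphologyEx(cv2.morphologyEx(m,cv2.MORPH_CLOSE,np.ones((5,5))),cv2.MORPH_OPEN,np.ones((3,3)))
    k=min((k for k in cv2.findContours(m,cv2.RETR_EXTERNAL,cv2.CHAIN_APPROX_NONE)[0] if cv2.contourArea(k)>150),key=lambda k:np.hypot(*(np.mean(k[:,0],0)+[x0,y0]-ctr)))+np.array([x0,y0])
    (cx,cy),(a,bb),an=cv2.minAreaRect(np.array([onz(c,*p[0],z)[:2] for p in k],np.float32))
    if a<bb: a,bb,an=bb,a,an-90
    an=(an+90)%180-90
    return (round(cx,1),round(cy,1)),(round(a,1),round(bb,1)),round(an,1),cv2.boundingRect(k),np.percentile(w,[5,30,70]).round(3)
E
python3 - <<'E'
from h import *;import pickle,bat
g=pickle.load(open('g.pkl','rb'));d=pickle.load(open('d.pkl','rb'))
for q in((272,165),(341,168),(415,132)): print(bat.bats(g,np.array(q),38))
for q in((505,202),(544,204),(583,181)): print('d',bat.bats(d,np.array(q),26))
E
```

```text
((483.3, 226.0), (37.6, 23.2), 3.4, (263, 158, 19, 29), array([0.033, 0.068, 0.073]))
((478.1, 319.5), (37.4, 22.6), -15.4, (332, 149, 21, 29), array([0.036, 0.068, 0.07 ]))
((450.0, 424.1), (33.9, 21.7), -0.4, (410, 127, 16, 26), array([0.038, 0.066, 0.068]))Traceback (most recent call last):
  File "<stdin>", line 4, in <module>
  File "bat.py", line 7, in bats
    k=min((k for k in cv2.findContours(m,cv2.RETR_EXTERNAL,cv2.CHAIN_APPROX_NONE)[0] if cv2.contourArea(k)>150),key=lambda k:np.hypot(*(np.mean(k[:,0],0)+[x0,y0]-ctr)))+np.array([x0,y0])
      ~~~^^^^^^^^^^^^^^^^^^^^^^^^^^^^^^^^^^^^^^^^^^^^^^^^^^^^^^^^^^^^^^^^^^^^^^^^^^^^^^^^^^^^^^^^^^^^^^^^^^^^^^^^^^^^^^^^^^^^^^^^^^^^^^^^^^^^^^^^^^^^^^^^^^^^^^^^^^^^^^^
ValueError: min() iterable argument is empty
```

```bash
python3 - <<'E'
from h import *;import pickle,bat
g=pickle.load(open('g.pkl','rb'))
I=cv2.GaussianBlur(g['img'],(3,3),0).astype(float);ch=(I[:,:,0]-I[:,:,2])/(I.sum(2)+1)
print(ch[168,310:375:2].round(3));print(I[168,310:375:2].sum(1).round(0))
for th in(.8,.88,.93):
  for q in((272,165),(341,168),(415,132)): print(th,bat.bats(g,np.array(q),38,th=th)[:4])
E
```

```text
[0.068 0.068 0.068 0.068 0.07  0.075 0.079 0.082 0.075 0.068 0.065 0.04
 0.029 0.026 0.023 0.027 0.035 0.04  0.035 0.029 0.049 0.068 0.069 0.071
 0.069 0.068 0.068 0.068 0.068 0.068 0.068 0.068 0.068]
[541. 540. 540. 541. 525. 411. 340. 305. 397. 481. 413. 298. 279. 268.
 261. 256. 286. 301. 282. 271. 328. 458. 490. 509. 537. 541. 541. 540.
 540. 540. 541. 541. 540.]
0.8 ((483.2, 225.9), (40.4, 26.1), 4.4, (261, 157, 22, 31))
0.8 ((478.4, 319.6), (40.5, 25.3), -15.2, (330, 148, 24, 32))
0.8 ((449.4, 424.2), (38.0, 24.6), -0.6, (409, 125, 18, 29))
0.88 ((483.8, 226.1), (42.4, 27.3), 3.1, (260, 156, 24, 33))
0.88 ((478.4, 319.5), (41.6, 26.6), -14.8, (330, 148, 25, 33))
0.88 ((448.8, 423.5), (39.5, 26.0), -0.4, (408, 124, 19, 30))
0.93 ((484.7, 226.9), (45.2, 33.7), 3.6, (259, 156, 28, 35))
0.93 ((479.0, 319.5), (44.2, 28.8), -12.4, (329, 147, 26, 35))
0.93 ((449.3, 423.7), (41.1, 27.8), 1.6, (407, 124, 21, 31))
```

Request:
jog_arm(
  commands="-4 16 35 0 0 5.5 58; -4 16 35 0 0 5.5 58; 0 0 10 0 0 0 58; 0 0 0 0 0 0 58; 0 0 0 0 0 0 58",
)

```text
time: 14.8
ee_pos: [491.9, 318.5, 198.4]
eef_rot: [[-0.968, 0.25, 0.002], [0.25, 0.968, 0.001], [-0.002, 0.001, -1.0]]
force: [-0.7, -1.3, -0.2]
grip_width: 57.9
finger_force: 0.0
```

```bash
cat > bat.py <<'E'
from h import *
def bats(c,P,rad=60,verbose=True):
    """pack near world point P: label rect and body mask; body: dimmer than bench but not shadow-tinted"""
    I=cv2.GaussianBlur(c['img'],(3,3),0).astype(float); S=I.sum(2); ch=(I[:,:,0]-I[:,:,2])/(S+1)
    u,v=map(int,proj(c,P)); x0,y0=max(u-rad,0),max(v-rad,0); sl=np.s_[y0:v+rad,x0:u+rad]
    s,h=S[sl],ch[sl]; bs,bh=np.percentile(s,75),np.median(h[s>np.percentile(s,60)])
    def rect(m,z,o):
        m=cv2.morphologyEx(m.astype(np.uint8)*255,cv2.MORPH_OPEN,np.ones((3,3))); m=cv2.morphologyEx(m,cv2.MORPH_CLOSE,np.ones((o,o)))
        K=[k for k in cv2.findContours(m,cv2.RETR_EXTERNAL,cv2.CHAIN_APPROX_NONE)[0] if cv2.contourArea(k)>100]
        k=min(K,key=lambda k:np.hypot(*(k[:,0].mean(0)+[x0-u,y0-v])))+np.array([x0,y0])
        W=np.array([onz(c,*p[0],z)[:2] for p in k],np.float32);(cx,cy),(a,b),an=cv2.minAreaRect(W)
        if a<b:a,b,an=b,a,an-90
        an=(an+90)%180-90; d=np.array([np.cos(np.radians(an)),np.sin(np.radians(an))])
        return np.round([cx,cy,a,b,an],1),cv2.boundingRect(k),W,d
    L=rect(h<bh*.75,22,5); B=rect((h<bh*.75)|((s<bs*.965)&(h<bh*1.04)),22,5)
    print('label',L[0],L[1]);print('body',B[0],B[1])
    d=L[3]; n=np.array([-d[1],d[0]])
    print('along/across extents about label centre', np.round(np.percentile((B[2]-L[0][:2])@d,[1,99]),1),np.round(np.percentile((B[2]-L[0][:2])@n,[1,99]),1))
    return L,B
E
cat > look.py <<'E'
from h import *;import pickle,bat
s=st();g=cam('wrist');pickle.dump(g,open(sys.argv[3]+'.pkl','wb'));P=(float(sys.argv[1]),float(sys.argv[2]),22);print(np.round(proj(g,P)),np.round(-g['R'].T@g['t']))
bat.bats(g,P,int(sys.argv[4]))
E
python3 look.py 478 317 h 50
```

```text
14.8 [491.9 318.5 198.4] [[-0.968, 0.25, 0.002], [0.25, 0.968, 0.001], [-0.002, 0.001, -1.0]] F [-0.7 -1.3 -0.2] 57.94526270690907 0.0 [ 29.6   2.7  75.9  -0.  101.2 -45.9]
[313. 167.] [427. 334. 345.]
label [478.5 319.9  39.9  24.3 -14.9] (304, 148, 24, 38)
body [486.  319.1  67.2  39.1 -14.5] (298, 142, 38, 63)
along/across extents about label centre [-26.2  41.2] [-18.5  20.6]
```

Request:
jog_arm(
  commands="6 -1.3 35 0 0 0 60; 0 0 40 0 0 0 60; 0 0 40 0 0 0 60; 0 0 40 0 0 0 60; 0 0 0 0 0 0 60",
)

```text
time: 15.35
ee_pos: [482.6, 317.8, 37.0]
eef_rot: [[-0.968, 0.25, -0.007], [0.25, 0.968, -0.004], [0.006, -0.006, -1.0]]
force: [-0.7, 0.0, -0.5]
grip_width: 60.0
finger_force: 0.0
```

Request:
jog_arm(
  commands="0 0 5 0 0 0 60; 0 0 5 0 0 0 60; 0 0 5 0 0 0 60; 0 0 0 0 0 0 60; 0 0 0 0 0 0 60",
)

```text
time: 15.85
ee_pos: [485.4, 320.0, 27.4]
eef_rot: [[-0.968, 0.25, 0.001], [0.25, 0.968, 0.001], [-0.001, 0.001, -1.0]]
force: [-0.0, 0.3, 1.0]
grip_width: 60.1
finger_force: 0.0
```

Close with 60 N and lift a little.

Request:
jog_arm(
  commands="0 0 0 0 0 0 30; 0 0 0 0 0 0 30; 0 0 0 0 0 0 30; 0 0 0 0 0 0 30; 0 0 0 0 0 0 30",
  newtons=60,
)

```text
time: 16.35
ee_pos: [485.1, 319.8, 26.5]
eef_rot: [[-0.968, 0.25, -0.0], [0.25, 0.968, -0.0], [0.0, -0.0, -1.0]]
force: [0.6, -0.3, 0.2]
grip_width: 29.8
finger_force: 0.0
```

Request:
jog_arm(
  commands="0 0 -20 0 0 0 30; 0 0 -30 0 0 0 30; 0 0 -40 0 0 0 30; 0 0 -40 0 0 0 30; 0 0 -40 0 0 0 30",
)

```text
time: 16.85
ee_pos: [484.8, 319.7, 198.0]
eef_rot: [[-0.968, 0.25, -0.0], [0.25, 0.968, -0.0], [0.0, -0.0, -1.0]]
force: [0.8, 0.9, -0.3]
grip_width: 30.0
finger_force: 0.0
```

```bash
python3 - <<'E'
from h import *;import pickle
s=st();c=cam('wrist');pickle.dump(c,open('i.pkl','wb'))
p=np.array(s['ee_pos']);R=np.array(s['eef_rot'])
# target: tool x along +ey at pocket_1
a=np.radians(-3.34);ey=np.array([-np.sin(a),np.cos(a),0])
I=cv2.GaussianBlur(c['img'],(3,3),0).astype(float);ch=(I[:,:,0]-I[:,:,2])/(I.sum(2)+1)
u,v=proj(c,p+R[:,2]*0);print('tcp px',u,v,'grip line across',proj(c,p+R[:,0]*36),proj(c,p-R[:,0]*36))
col=I[140:330,int(u)].round(0).astype(int); print([(140+i,*col[i]) for i in range(0,190,4)])
E
```

```text
16.85 [484.8 319.7 198. ] [[-0.968, 0.25, -0.0], [0.25, 0.968, -0.0], [0.0, -0.0, -1.0]] F [ 0.8  0.9 -0.3] 30.02011531761892 0.0 [ 30.    2.   76.7  -0.  101.3 -45.5]
tcp px 318.60078917679357 247.4696021630233 grip line across (np.float64(318.77661653631736), np.float64(179.14682457039982)) (np.float64(318.4046393428444), np.float64(304.63219932845993))
[(140, np.int64(193), np.int64(180), np.int64(156)), (144, np.int64(191), np.int64(178), np.int64(154)), (148, np.int64(125), np.int64(115), np.int64(99)), (152, np.int64(175), np.int64(164), np.int64(142)), (156, np.int64(93), np.int64(88), np.int64(83)), (160, np.int64(83), np.int64(80), np.int64(78)), (164, np.int64(85), np.int64(81), np.int64(79)), (168, np.int64(115), np.int64(109), np.int64(102)), (172, np.int64(115), np.int64(110), np.int64(102)), (176, np.int64(111), np.int64(106), np.int64(99)), (180, np.int64(116), np.int64(110), np.int64(100)), (184, np.int64(144), np.int64(136), np.int64(123)), (188, np.int64(135), np.int64(127), np.int64(115)), (192, np.int64(103), np.int64(97), np.int64(89)), (196, np.int64(173), np.in
[... 1033 characters left out ...]
, np.int64(180), np.int64(155)), (280, np.int64(193), np.int64(180), np.int64(155)), (284, np.int64(193), np.int64(179), np.int64(155)), (288, np.int64(193), np.int64(179), np.int64(155)), (292, np.int64(193), np.int64(179), np.int64(156)), (296, np.int64(193), np.int64(179), np.int64(156)), (300, np.int64(193), np.int64(180), np.int64(156)), (304, np.int64(192), np.int64(179), np.int64(156)), (308, np.int64(193), np.int64(179), np.int64(156)), (312, np.int64(106), np.int64(98), np.int64(82)), (316, np.int64(97), np.int64(91), np.int64(74)), (320, np.int64(95), np.int64(89), np.int64(73)), (324, np.int64(150), np.int64(142), np.int64(118)), (328, np.int64(149), np.int64(140), np.int64(117))]
```

The fingers closed above the pack, just as they first did at the tray post. Reported z therefore seems to read about 15 mm low against the scene, and the wrist triangulations agree. I go deeper in small steps and watch the force.

```bash
python3 look.py 484 319 j 50
```

```text
16.9 [486.7 320.7 206.8] [[-0.968, 0.25, 0.01], [0.25, 0.968, 0.006], [-0.008, 0.008, -1.0]] F [-0.5 -0.4  5.2] 30.119347241420023 0.0 [ 30.    1.8  76.1  -0.  101.5 -45.5]
[314. 174.] [421. 335. 353.]
label [478.8 319.7  38.7  25.  -14.6] (302, 152, 24, 36)
body [485.8 318.5  66.1  34.8 -13.9] (298, 146, 33, 60)
along/across extents about label centre [-25.9  40. ] [-16.8  18.3]
```

Request:
jog_arm(
  commands="0 0 0 0 0 0 60; 0 0 40 0 0 0 60; 0 0 45 0 0 0 60; 0 0 45 0 0 0 60; 0 0 40 0 0 0 60",
)

```text
time: 17.45
ee_pos: [483.1, 318.6, 21.6]
eef_rot: [[-0.968, 0.25, -0.004], [0.25, 0.968, -0.002], [0.004, -0.003, -1.0]]
force: [0.2, 0.3, 0.2]
grip_width: 60.1
finger_force: 0.0
```

Request:
jog_arm(
  commands="0 0 3 0 0 0 60; 0 0 2 0 0 0 60; 0 0 2 0 0 0 60; 0 0 0 0 0 0 60; 0 0 0 0 0 0 60",
)

```text
time: 17.95
ee_pos: [486.2, 320.4, 21.8]
eef_rot: [[-0.968, 0.25, 0.003], [0.25, 0.968, 0.002], [-0.003, 0.003, -1.0]]
force: [0.3, 0.3, -0.2]
grip_width: 59.7
finger_force: 0.0
```

Request:
jog_arm(
  commands="0 0 2 0 0 0 60; 0 0 2 0 0 0 60; 0 0 0 0 0 0 60; 0 0 0 0 0 0 60",
)

```text
time: 18.35
ee_pos: [485.0, 319.7, 15.4]
eef_rot: [[-0.968, 0.25, -0.0], [0.25, 0.968, -0.0], [0.0, -0.0, -1.0]]
force: [0.4, -0.3, -0.4]
grip_width: 59.7
finger_force: 0.0
```

Request:
jog_arm(
  commands="0 0 2 0 0 0 60; 0 0 0 0 0 0 36; 0 0 0 0 0 0 36; 0 0 0 0 0 0 36; 0 0 0 0 0 0 36",
)

```text
time: 18.85
ee_pos: [485.2, 319.9, 13.9]
eef_rot: [[-0.968, 0.25, 0.001], [0.25, 0.968, 0.0], [-0.0, 0.0, -1.0]]
force: [-0.1, 0.1, 1.4]
grip_width: 37.5
finger_force: 60.3
```

Request:
jog_arm(
  commands="0 0 0 0 0 0 36; 0 0 0 0 0 0 36",
)

```text
time: 19.05
ee_pos: [485.2, 319.9, 13.8]
eef_rot: [[-0.968, 0.25, 0.0], [0.25, 0.968, 0.0], [-0.0, 0.0, -1.0]]
force: [0.3, -0.3, 2.6]
grip_width: 37.4
finger_force: 60.4
```

Request:
jog_arm(
  commands="0 0 0 0 0 0 60; 0 0 0 0 0 0 60; 0 0 3 0 0 0 60; 0 0 3 0 0 0 60; 0 0 0 0 0 0 60",
)

```text
time: 19.55
ee_pos: [484.6, 319.5, 6.5]
eef_rot: [[-0.968, 0.25, -0.001], [0.25, 0.968, -0.001], [0.001, -0.001, -1.0]]
force: [-0.5, 0.7, -1.0]
grip_width: 59.9
finger_force: 0.0
```

Request:
jog_arm(
  commands="0 0 0 0 0 0 36; 0 0 0 0 0 0 36; 0 0 0 0 0 0 36; 0 0 0 0 0 0 36; 0 0 0 0 0 0 36",
)

```text
time: 20.05
ee_pos: [485.2, 319.9, 7.8]
eef_rot: [[-0.968, 0.25, 0.0], [0.25, 0.968, 0.0], [-0.0, 0.0, -1.0]]
force: [1.2, -0.0, 1.3]
grip_width: 38.9
finger_force: 60.9
```

Request:
jog_arm(
  commands="0 0 -10 0 0 0 36; 0 0 -20 0 0 0 36; 0 0 -40 0 0 0 36; 0 0 -40 0 0 0 36; 0 0 -40 0 0 0 36",
)

```text
time: 20.55
ee_pos: [484.7, 319.6, 159.3]
eef_rot: [[-0.968, 0.25, -0.0], [0.25, 0.968, -0.0], [0.0, -0.0, -1.0]]
force: [1.3, -0.3, 0.3]
grip_width: 38.7
finger_force: 60.7
```

Request:
jog_arm(
  commands="0 0 -40 0 0 0 36; 0 0 -20 0 0 0 36; 0 0 0 0 0 0 36; 0 0 0 0 0 0 36",
)

```text
time: 20.95
ee_pos: [484.9, 319.7, 217.0]
eef_rot: [[-0.968, 0.25, -0.0], [0.25, 0.968, -0.0], [0.0, -0.0, -1.0]]
force: [0.3, 0.4, -0.6]
grip_width: 38.9
finger_force: 63.9
```

```bash
python3 - <<'E'
from h import *;import pickle
s=st();c=cam('wrist');pickle.dump(c,open('i.pkl','wb'))
p=np.array(s['ee_pos']);R=np.array(s['eef_rot'])
I=cv2.GaussianBlur(c['img'],(3,3),0).astype(float)
for z in(-16,10): print([np.round(proj(c,p+R[:,0]*x+R[:,2]*z)) for x in(36,-36)])
print(I[130:320:4,318].sum(1).astype(int).tolist())
t=cam('top');sd=cam('side')
m=np.hstack([cv2.resize(c['img'][100:320,210:430],(500,500),interpolation=cv2.INTER_CUBIC)])
cv2.imwrite('pics/last.png',m[:,:,::-1])
a=np.radians(-3.34);ex=np.array([np.cos(a),np.sin(a),0]);ey=np.array([-np.sin(a),np.cos(a),0])
Rt=np.c_[ey,ex,[0,0,-1]];print('rotvec deg tool',np.degrees(cv2.Rodrigues(R.T@Rt)[0]).ravel())
E
```

```text
20.95 [484.9 319.7 217. ] [[-0.968, 0.25, -0.0], [0.25, 0.968, -0.0], [0.0, -0.0, -1.0]] F [ 0.3  0.4 -0.6] 38.86847903026491 63.85392665863037 [ 30.    2.2  74.6   0.  103.2 -45.5]
[array([319., 187.]), array([319., 322.])]
[array([319., 175.]), array([318., 295.])]
[555, 554, 554, 553, 554, 555, 555, 555, 554, 556, 555, 555, 553, 300, 252, 335, 474, 506, 509, 336, 255, 256, 256, 256, 169, 157, 182, 179, 165, 173, 185, 170, 147, 129, 177, 178, 126, 161, 147, 227, 498, 475, 211, 382, 450, 447, 448, 475]
rotvec deg tool [-1.68398526e-02 -2.27531172e-03  7.88502022e+01]
```

View pics/last.png

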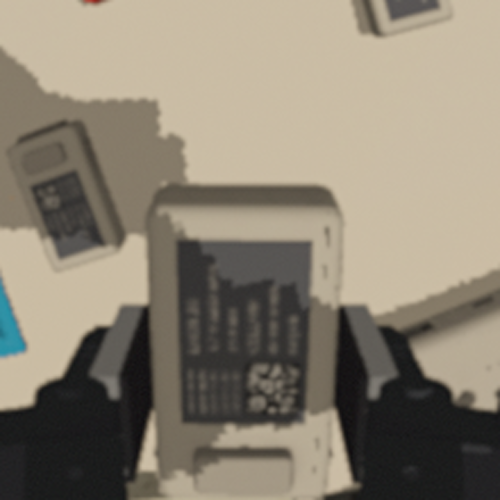

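The crop shows the pack held squarely and level between the pads, lug end away from the camera, with its near top edge at crop y 205. It sits about 4 mm toward the lug end of the grip centre. I carry it to pocket 1 and turn it along the locker's y.

Request:
jog_arm(
  commands="-16.7 -41.8 0 0 0 0 36; -16.7 -41.8 0 0 0 0 36; -16.7 -41.8 0 0 0 0 36; -16.7 -41.8 0 0 0 0 36; -16.7 -41.8 0 0 0 0 36",
)

```text
time: 21.6
ee_pos: [512.9, 94.8, 215.6]
eef_rot: [[-0.968, 0.25, -0.003], [0.25, 0.968, -0.0], [0.003, -0.001, -1.0]]
force: [-0.2, 0.9, 0.2]
grip_width: 39.2
finger_force: 63.9
```

Request:
jog_arm(
  commands="-16.7 -41.8 0 0 0 0 36; -16.7 -41.8 0 0 0 0 36; -16.7 -41.8 0 0 0 0 36; -16.5 -41.8 0 0 0 0 36; 0 0 0 0 0 7.9 36",
)

```text
time: 22.1
ee_pos: [535.5, -87.1, 214.9]
eef_rot: [[-0.922, 0.387, -0.004], [0.387, 0.922, -0.001], [0.003, -0.003, -1.0]]
force: [-1.0, 1.4, -0.9]
grip_width: 38.6
finger_force: 63.9
```

Request:
jog_arm(
  commands="0 0 0 0 0 7.9 36; 0 0 0 0 0 7.9 36; 0 0 0 0 0 7.9 36; 0 0 0 0 0 7.9 36; 0 0 0 0 0 7.9 36",
)

```text
time: 22.6
ee_pos: [535.6, -81.9, 215.5]
eef_rot: [[-0.466, 0.885, -0.003], [0.885, 0.466, 0.001], [0.002, -0.003, -1.0]]
force: [-0.1, -0.2, -1.1]
grip_width: 39.0
finger_force: 63.9
```

Request:
jog_arm(
  commands="0 0 0 0 0 7.9 36; 0 0 0 0 0 7.9 36; 0 0 0 0 0 7.9 36; 0 0 0 0 0 7.8 36; 0 0 0 0 0 0 36",
)

```text
time: 23.1
ee_pos: [535.7, -81.9, 215.7]
eef_rot: [[0.06, 0.998, -0.003], [0.998, -0.06, 0.001], [0.0, -0.003, -1.0]]
force: [1.0, 0.0, -0.7]
grip_width: 38.9
finger_force: 63.9
```

```bash
cat > go.py <<'E'
from h import *
s=st();a=np.radians(-3.3);ex=np.array([np.cos(a),np.sin(a),0]);ey=np.array([-np.sin(a),np.cos(a),0])
R=np.array(s['eef_rot']);T=np.array([float(v) for v in sys.argv[1:4]]);print('tool d',np.round(R.T@(T-s['ee_pos']),1))
print('yaw toolx',np.degrees(np.arctan2(R[1,0],R[0,0])).round(2),'want 86.7')
E
python3 go.py 536.2 -82.2 150
```

```text
23.1 [535.7 -81.9 215.7] [[0.06, 0.998, -0.003], [0.998, -0.06, 0.001], [0.0, -0.003, -1.0]] F [ 1.   0.  -0.7] 38.94032318533813 63.867419958114624 [-12.3  -3.7  80.6  -0.  103.3  -8.8]
tool d [-0.3  0.7 65.7]
yaw toolx 86.54 want 86.7
```

```bash
python3 - <<'E'
from h import *
c=cam('wrist');print(np.round(-c['R'].T@c['t'],1))
for k in blobs(c,*GR,(100,20,560,330),300):
    b=cv2.boundingRect(k);r_=cv2.minAreaRect(k)
    print(b,[np.round(onz(c,*r_[0],z)[:2],1).tolist() for z in(110,101)],[round(float(np.linalg.norm(onz(c,*p,105)[:2]-onz(c,*q,105)[:2])),1) for p,q in(((b[0],b[1]+b[3]/2),(b[0]+b[2],b[1]+b[3]/2)),((b[0]+b[2]/2,b[1]),(b[0]+b[2]/2,b[1]+b[3])))])
E
```

```text
[539.1 -17.6 362.8]
(290, 153, 57, 28) [[537.0, -58.2], [536.9, -59.6]] [48.1, 23.9]
(290, 52, 58, 95) [[540.7, -2.9], [540.7, -2.3]] [47.7, 80.0]
(159, 20, 33, 22) [[420.1, 73.0], [415.8, 76.3]] [34.3, 21.6]
```

Request:
jog_arm(
  commands="0 0.5 30 0 0 0 36; 0 0 30 0 0 0 36; 0 0 20 0 0 0 36; 0 0 0 0 0 0 36; 0 0 0 0 0 0 36",
)

```text
time: 23.65
ee_pos: [536.5, -82.0, 137.4]
eef_rot: [[0.057, 0.998, -0.001], [0.998, -0.057, 0.0], [0.0, -0.001, -1.0]]
force: [-0.1, -0.2, 0.2]
grip_width: 38.9
finger_force: 63.9
```

Request:
jog_arm(
  commands="0 0 7 0 0 0 36; 0 0 7 0 0 0 36; 0 0 0 0 0 0 36; 0 0 0 0 0 0 36",
)

```text
time: 24.05
ee_pos: [536.7, -82.0, 123.6]
eef_rot: [[0.059, 0.998, 0.0], [0.998, -0.059, -0.0], [-0.0, 0.0, -1.0]]
force: [0.4, 0.4, -1.1]
grip_width: 38.9
finger_force: 63.9
```

Request:
jog_arm(
  commands="0 0 1.5 0 0 0 36; 0 0 0 0 0 0 36; 0 0 1.5 0 0 0 36; 0 0 0 0 0 0 36",
)

```text
time: 24.45
ee_pos: [536.7, -82.0, 120.4]
eef_rot: [[0.059, 0.998, -0.0], [0.998, -0.059, 0.0], [0.0, -0.0, -1.0]]
force: [-0.5, 0.1, -0.8]
grip_width: 39.0
finger_force: 63.9
```

Request:
jog_arm(
  commands="0 0 1.5 0 0 0 36; 0 0 0 0 0 0 36; 0 0 0 0 0 0 36",
)

```text
time: 24.75
ee_pos: [536.7, -82.0, 119.0]
eef_rot: [[0.059, 0.998, -0.0], [0.998, -0.059, 0.0], [0.0, -0.0, -1.0]]
force: [0.2, -0.8, -0.7]
grip_width: 38.8
finger_force: 63.9
```

Request:
jog_arm(
  commands="0 0 1.5 0 0 0 36; 0 0 0 0 0 0 36; 0 0 0 0 0 0 36",
)

```text
time: 25.05
ee_pos: [536.7, -82.0, 117.5]
eef_rot: [[0.059, 0.998, -0.0], [0.998, -0.059, -0.0], [-0.0, -0.0, -1.0]]
force: [0.3, 0.8, -0.3]
grip_width: 39.2
finger_force: 63.9
```

Request:
jog_arm(
  commands="0 0 1.5 0 0 0 36; 0 0 0 0 0 0 36; 0 0 0 0 0 0 36",
)

```text
time: 25.35
ee_pos: [536.8, -82.0, 116.5]
eef_rot: [[0.059, 0.998, 0.001], [0.998, -0.059, -0.0], [-0.0, 0.001, -1.0]]
force: [-1.1, 0.6, 3.8]
grip_width: 38.6
finger_force: 64.3
```

Request:
jog_arm(
  commands="0 0 1.5 0 0 0 36; 0 0 0 0 0 0 36; 0 0 0 0 0 0 36",
)

```text
time: 25.65
ee_pos: [536.9, -82.1, 114.8]
eef_rot: [[0.059, 0.998, 0.001], [0.998, -0.059, -0.0], [-0.0, 0.001, -1.0]]
force: [-1.1, 0.9, 3.8]
grip_width: 38.9
finger_force: 64.4
```

Request:
jog_arm(
  commands="0 0 1.5 0 0 0 36; 0 0 0 0 0 0 36; 0 0 0 0 0 0 36",
)

```text
time: 25.95
ee_pos: [536.9, -82.1, 112.9]
eef_rot: [[0.059, 0.998, 0.0], [0.998, -0.059, -0.0], [-0.0, 0.0, -1.0]]
force: [0.4, 0.1, 3.2]
grip_width: 39.0
finger_force: 64.3
```

Request:
jog_arm(
  commands="0 0 1.5 0 0 0 36; 0 0 0 0 0 0 36; 0 0 0 0 0 0 36",
)

```text
time: 26.25
ee_pos: [536.9, -82.0, 111.4]
eef_rot: [[0.059, 0.998, 0.0], [0.998, -0.059, -0.0], [-0.0, 0.0, -1.0]]
force: [1.8, -0.3, 2.5]
grip_width: 39.3
finger_force: 64.3
```

Request:
jog_arm(
  commands="0 0 1 0 0 0 36; 0 0 0 0 0 0 36; 0 0 0 0 0 0 36",
)

```text
time: 26.55
ee_pos: [536.9, -82.0, 111.2]
eef_rot: [[0.059, 0.998, 0.001], [0.998, -0.059, -0.0], [-0.0, 0.001, -1.0]]
force: [-0.2, 0.8, 6.0]
grip_width: 38.8
finger_force: 64.6
```

Request:
jog_arm(
  commands="0 0 1 0 0 0 36; 0 0 0 0 0 0 36; 0 0 0 0 0 0 36",
)

```text
time: 26.85
ee_pos: [537.2, -82.1, 111.2]
eef_rot: [[0.059, 0.998, 0.002], [0.998, -0.059, -0.0], [-0.0, 0.002, -1.0]]
force: [-1.4, 0.2, 9.5]
grip_width: 39.0
finger_force: 65.0
```

Request:
jog_arm(
  commands="0 0 0.7 0 0 0 36; 0 0 0 0 0 0 36; 0 0 0 0 0 0 36",
)

```text
time: 27.15
ee_pos: [537.4, -82.1, 111.1]
eef_rot: [[0.059, 0.998, 0.003], [0.998, -0.059, -0.001], [-0.0, 0.003, -1.0]]
force: [-1.5, 0.8, 11.8]
grip_width: 39.1
finger_force: 65.3
```

Request:
jog_arm(
  commands="0 0 -2 0 0 0 52; 0 0 0 0 0 0 52; 0 0 0 0 0 0 52; 0 0 -20 0 0 0 52; 0 0 -40 0 0 0 58",
)

```text
time: 27.65
ee_pos: [534.6, -81.6, 166.4]
eef_rot: [[0.059, 0.998, -0.009], [0.998, -0.059, 0.002], [0.001, -0.009, -1.0]]
force: [-0.1, -0.5, 0.9]
grip_width: 58.0
finger_force: 0.0
```

Request:
jog_arm(
  commands="0 0 -40 0 0 0 58; 43.8 -9.3 0 0 0 0 58; 43.8 -9.3 0 0 0 0 58; 43.8 -9.3 0 0 0 0 58; 43.8 -9.3 0 0 0 0 58",
)

```text
time: 28.15
ee_pos: [509.3, 96.5, 210.1]
eef_rot: [[0.06, 0.998, -0.001], [0.998, -0.06, -0.0], [-0.0, -0.001, -1.0]]
force: [0.8, -0.1, 0.6]
grip_width: 57.9
finger_force: 0.0
```

Request:
jog_arm(
  commands="43.8 -9.3 0 0 0 0 58; 43.8 -9.3 0 0 0 0 58; 43.8 -9.3 0 0 0 0 58; 0 0 0 0 0 -8.1 58; 0 0 0 0 0 -8.1 58",
)

```text
time: 28.65
ee_pos: [489.1, 229.5, 209.7]
eef_rot: [[-0.23, 0.973, -0.002], [0.973, 0.23, -0.001], [-0.0, -0.002, -1.0]]
force: [0.1, -0.8, 0.0]
grip_width: 57.6
finger_force: 0.0
```

Request:
jog_arm(
  commands="0 0 0 0 0 -8.1 58; 0 0 0 0 0 -8.1 58; 0 0 0 0 0 -8.1 58; 0 0 0 0 0 -8.1 58; 0 0 0 0 0 -8.1 58",
)

```text
time: 29.15
ee_pos: [489.7, 227.8, 209.9]
eef_rot: [[-0.805, 0.593, -0.001], [0.593, 0.805, -0.001], [0.001, -0.001, -1.0]]
force: [0.6, 0.3, 0.7]
grip_width: 57.5
finger_force: 0.0
```

Request:
jog_arm(
  commands="0 0 0 0 0 -8.1 58; 0 0 0 0 0 -8.1 58; 0 0 0 0 0 -8.1 58; 0 0 0 0 0 -8.1 58; 0 0 0 0 0 -8.1 58",
)

```text
time: 29.65
ee_pos: [489.7, 227.8, 209.9]
eef_rot: [[-0.997, -0.072, -0.001], [-0.072, 0.997, -0.001], [0.002, -0.001, -1.0]]
force: [0.1, 0.2, -0.2]
grip_width: 57.9
finger_force: 0.0
```

Request:
jog_arm(
  commands="0 0 0 0 0 0 58; 0 0 0 0 0 0 58; 0 0 0 0 0 0 58",
)

```text
time: 29.95
ee_pos: [489.8, 227.8, 210.5]
eef_rot: [[-0.998, -0.064, -0.001], [-0.064, 0.998, -0.0], [0.001, -0.0, -1.0]]
force: [-0.5, 0.4, 0.8]
grip_width: 57.9
finger_force: 0.0
```

```bash
python3 look.py 478 225 k 50
```

```text
29.95 [489.8 227.8 210.5] [[-0.998, -0.064, -0.001], [-0.064, 0.998, -0.0], [0.001, -0.0, -1.0]] F [-0.5  0.4  0.8] 57.87808428295449 0.0 [ 21.3  -4.1  81.5  -0.  102.6 -72.3]
[315. 167.] [424. 223. 358.]
label [483.  225.9  38.   24.5   3.7] (305, 154, 23, 35)
body [474.4 226.9  66.8  38.1   3.2] (300, 133, 36, 61)
along/across extents about label centre [-42.   24.8] [-17.6  20.7]
```

Request:
jog_arm(
  commands="13.4 -1 30 0 0 0 60; 0 0 45 0 0 0 60; 0 0 45 0 0 0 60; 0 0 45 0 0 0 60; 0 0 0 0 0 0 60",
)

```text
time: 30.5
ee_pos: [472.0, 224.2, 38.3]
eef_rot: [[-0.998, -0.065, -0.012], [-0.065, 0.998, -0.005], [0.013, -0.004, -1.0]]
force: [-1.6, -0.3, -1.2]
grip_width: 60.3
finger_force: 0.0
```

Request:
jog_arm(
  commands="0 0 16 0 0 0 60; 0 0 15 0 0 0 60; 0 0 0 0 0 0 60; 0 0 0 0 0 0 60; 0 0 0 0 0 0 60",
)

```text
time: 31.0
ee_pos: [477.5, 226.4, 16.4]
eef_rot: [[-0.998, -0.066, 0.002], [-0.066, 0.998, 0.001], [-0.002, 0.001, -1.0]]
force: [-0.0, 0.5, -0.3]
grip_width: 60.1
finger_force: 0.0
```

Request:
jog_arm(
  commands="0 0 0 0 0 0 36; 0 0 0 0 0 0 36; 0 0 0 0 0 0 36; 0 0 0 0 0 0 36; 0 0 0 0 0 0 36",
  newtons=60,
)

```text
time: 31.5
ee_pos: [477.5, 226.3, 16.5]
eef_rot: [[-0.998, -0.066, 0.003], [-0.066, 0.998, 0.001], [-0.003, 0.001, -1.0]]
force: [-0.2, -0.1, 5.9]
grip_width: 36.0
finger_force: 2.8
```

Request:
jog_arm(
  commands="0 0 0 0 0 0 60; 0 0 0 0 0 0 60; 0 0 0 0 0 0 60; 0 0 3.5 0 0 0 60; 0 0 3 0 0 0 60",
)

```text
time: 32.0
ee_pos: [476.4, 225.9, 7.8]
eef_rot: [[-0.998, -0.066, -0.0], [-0.066, 0.998, -0.0], [0.0, -0.0, -1.0]]
force: [-0.0, 0.2, 0.1]
grip_width: 60.1
finger_force: 0.0
```

Request:
jog_arm(
  commands="0 0 0 0 0 0 60; 0 0 0 0 0 0 36; 0 0 0 0 0 0 36; 0 0 0 0 0 0 36; 0 0 0 0 0 0 36",
)

```text
time: 32.5
ee_pos: [476.8, 226.1, 8.6]
eef_rot: [[-0.998, -0.066, 0.001], [-0.066, 0.998, 0.0], [-0.001, 0.0, -1.0]]
force: [1.0, 0.1, 0.9]
grip_width: 39.1
finger_force: 60.6
```

Request:
jog_arm(
  commands="0 0 0 0 0 0 36; 0 0 0 0 0 0 36",
)

```text
time: 32.7
ee_pos: [476.8, 226.1, 8.6]
eef_rot: [[-0.998, -0.066, 0.0], [-0.066, 0.998, 0.0], [-0.001, 0.0, -1.0]]
force: [-0.1, -0.5, 1.8]
grip_width: 39.0
finger_force: 60.6
```

Request:
jog_arm(
  commands="0 0 -10 0 0 0 36; 0 0 -40 0 0 0 36; 0 0 -50 0 0 0 36; 0 0 -50 0 0 0 36; 0 0 -50 0 0 0 36",
)

```text
time: 33.2
ee_pos: [476.0, 225.8, 210.6]
eef_rot: [[-0.998, -0.066, -0.0], [-0.066, 0.998, -0.0], [0.0, -0.0, -1.0]]
force: [2.1, -0.4, -1.4]
grip_width: 39.1
finger_force: 60.7
```

Request:
jog_arm(
  commands="0 0 -8 0 0 0 36; 0 0 0 0 0 0 36; 0 0 0 0 0 0 36; 0 0 0 0 0 0 36",
)

```text
time: 33.6
ee_pos: [475.7, 225.6, 213.5]
eef_rot: [[-0.998, -0.066, -0.004], [-0.066, 0.998, -0.002], [0.004, -0.001, -1.0]]
force: [0.4, 0.1, -1.1]
grip_width: 38.9
finger_force: 60.7
```

```bash
cat > hand.py <<'E'
from h import *;import pickle
s=st();c=cam('wrist');pickle.dump(c,open(sys.argv[1]+'.pkl','wb'))
i=pickle.load(open('i.pkl','rb'))
for q in(i,c):
    I=cv2.GaussianBlur(q['img'],(3,3),0).astype(float).sum(2)
    for u in(300,318,336): print(u,[(v,int(I[v,u])) for v in range(164,216,2)])
    print('row230',[(u,int(I[230,u])) for u in range(262,372,3)])
E
python3 hand.py l
```

```text
33.6 [475.7 225.6 213.5] [[-0.998, -0.066, -0.004], [-0.066, 0.998, -0.002], [0.004, -0.001, -1.0]] F [ 0.4  0.1 -1.1] 38.935841613656194 60.68668842315674 [ 21.7  -6.   83.   -0.  103.3 -72.1]
300 [(164, 555), (166, 555), (168, 555), (170, 555), (172, 555), (174, 555), (176, 554), (178, 553), (180, 483), (182, 301), (184, 246), (186, 253), (188, 265), (190, 339), (192, 430), (194, 478), (196, 498), (198, 507), (200, 508), (202, 507), (204, 464), (206, 321), (208, 252), (210, 246), (212, 184), (214, 153)]
318 [(164, 555), (166, 556), (168, 555), (170, 555), (172, 556), (174, 555), (176, 554), (178, 553), (180, 483), (182, 300), (184, 247), (186, 252), (188, 264), (190, 335), (192, 427), (194, 474), (196, 497), (198, 506), (200, 509), (202, 509), (204, 481), (206, 336), (208, 253), (210, 255), (212, 256), (214, 256)]
336 [(164, 554), (166, 554), (168, 554), (170, 554), (172, 554), (174, 555), (176, 555), (178, 553), (180, 484), (182, 300), (184, 247), (186, 253), (188, 262), (190, 327), (192, 422), (194, 473), (196, 497), (198, 507), (200, 511), (202, 509), (204, 481), (206, 338), (20
[... 1199 characters left out ...]
4, 110), (176, 204), (178, 310), (180, 317), (182, 289), (184, 378), (186, 454), (188, 492), (190, 511), (192, 515), (194, 512), (196, 504), (198, 392), (200, 274), (202, 394), (204, 458), (206, 462), (208, 461), (210, 461), (212, 463), (214, 460)]
row230 [(262, 369), (265, 365), (268, 487), (271, 565), (274, 505), (277, 312), (280, 325), (283, 328), (286, 327), (289, 309), (292, 308), (295, 309), (298, 308), (301, 309), (304, 310), (307, 310), (310, 310), (313, 310), (316, 311), (319, 310), (322, 310), (325, 310), (328, 311), (331, 310), (334, 308), (337, 310), (340, 309), (343, 309), (346, 318), (349, 327), (352, 325), (355, 317), (358, 376), (361, 562), (364, 564), (367, 564), (370, 563)]
```

Request:
jog_arm(
  commands="-10 -46.1 0 0 0 0 36; -10 -46.1 0 0 0 0 36; -10 -46.1 0 0 0 0 36; -10 -46.1 0 0 0 0 36; -10 -46.1 0 0 0 0 36",
)

```text
time: 34.15
ee_pos: [541.4, -2.5, 214.6]
eef_rot: [[-0.998, -0.067, -0.003], [-0.067, 0.998, 0.0], [0.003, 0.0, -1.0]]
force: [0.4, -0.1, -0.6]
grip_width: 39.0
finger_force: 60.8
```

Request:
jog_arm(
  commands="0 0 0 0 0 8.1 36; 0 0 0 0 0 8.1 36; 0 0 0 0 0 8.1 36; 0 0 0 0 0 8.1 36; 0 0 0 0 0 8.1 36",
)

```text
time: 34.65
ee_pos: [541.2, -0.8, 214.4]
eef_rot: [[-0.798, 0.602, -0.003], [0.602, 0.798, 0.0], [0.003, -0.002, -1.0]]
force: [-0.2, 0.1, -0.6]
grip_width: 39.2
finger_force: 60.8
```

Request:
jog_arm(
  commands="0 0 0 0 0 8.1 36; 0 0 0 0 0 8.1 36; 0 0 0 0 0 8.1 36; 0 0 0 0 0 8.1 36; 0 0 0 0 0 8.1 36",
)

```text
time: 35.15
ee_pos: [541.2, -0.6, 214.4]
eef_rot: [[-0.216, 0.976, -0.003], [0.976, 0.216, 0.0], [0.001, -0.003, -1.0]]
force: [-1.4, 0.7, -0.6]
grip_width: 39.0
finger_force: 60.8
```

Request:
jog_arm(
  commands="0 0 0 0 0 8.1 36; 0 0 0 0 0 8 36; 0 0 0 0 0 0 36; 0 0 0 0 0 0 36",
)

```text
time: 35.55
ee_pos: [541.4, -0.7, 215.1]
eef_rot: [[0.054, 0.999, -0.002], [0.999, -0.054, 0.0], [0.0, -0.002, -1.0]]
force: [0.8, 0.2, -0.5]
grip_width: 38.7
finger_force: 60.8
```

```bash
python3 go.py 540.8 -1.3 124
```

```text
35.55 [541.4  -0.7 215.1] [[0.054, 0.999, -0.002], [0.999, -0.054, 0.0], [0.0, -0.002, -1.0]] F [ 0.8  0.2 -0.5] 38.69933084228086 60.83361268043518 [ -3.7  -3.8  80.8   0.  103.2  -0.6]
tool d [-0.7 -0.4 91.1]
yaw toolx 86.92 want 86.7
```

Request:
jog_arm(
  commands="-0.7 -0.4 30 0 0 0 36; 0 0 30 0 0 0 36; 0 0 20 0 0 0 36; 0 0 8 0 0 0 36; 0 0 0 0 0 0 36",
)

```text
time: 36.05
ee_pos: [540.5, -1.3, 126.8]
eef_rot: [[0.056, 0.998, -0.003], [0.998, -0.056, 0.0], [0.0, -0.003, -1.0]]
force: [0.4, 0.1, 0.0]
grip_width: 39.2
finger_force: 60.8
```

Request:
jog_arm(
  commands="0 0 0 0 0 0 36; 0 0 2 0 0 0 36; 0 0 0 0 0 0 36; 0 0 2 0 0 0 36; 0 0 0 0 0 0 36",
)

```text
time: 36.55
ee_pos: [541.4, -1.4, 124.4]
eef_rot: [[0.057, 0.998, 0.0], [0.998, -0.057, -0.0], [-0.0, 0.0, -1.0]]
force: [-0.1, -0.3, -1.4]
grip_width: 38.8
finger_force: 60.8
```

Request:
jog_arm(
  commands="0 0 0 0 0 0 36; 0 0 1.5 0 0 0 36; 0 0 0 0 0 0 36; 0 0 0 0 0 0 36",
)

```text
time: 36.95
ee_pos: [541.3, -1.4, 122.7]
eef_rot: [[0.057, 0.998, -0.0], [0.998, -0.057, -0.0], [-0.0, -0.0, -1.0]]
force: [0.0, -0.1, -1.4]
grip_width: 38.5
finger_force: 60.8
```

Request:
jog_arm(
  commands="0 0 1.5 0 0 0 36; 0 0 0 0 0 0 36; 0 0 0 0 0 0 36",
)

```text
time: 37.25
ee_pos: [541.3, -1.3, 121.2]
eef_rot: [[0.057, 0.998, -0.0], [0.998, -0.057, 0.0], [0.0, -0.0, -1.0]]
force: [0.5, -0.2, -1.1]
grip_width: 39.1
finger_force: 60.8
```

Request:
jog_arm(
  commands="0 0 1.5 0 0 0 36; 0 0 0 0 0 0 36; 0 0 0 0 0 0 36",
)

```text
time: 37.55
ee_pos: [541.3, -1.3, 119.7]
eef_rot: [[0.057, 0.998, -0.0], [0.998, -0.057, 0.0], [0.0, -0.0, -1.0]]
force: [0.9, -1.2, -0.8]
grip_width: 39.1
finger_force: 60.8
```

Request:
jog_arm(
  commands="0 0 1.5 0 0 0 36; 0 0 0 0 0 0 36; 0 0 0 0 0 0 36",
)

```text
time: 37.85
ee_pos: [541.3, -1.4, 118.3]
eef_rot: [[0.057, 0.998, -0.0], [0.998, -0.057, -0.0], [-0.0, -0.0, -1.0]]
force: [0.2, 1.1, -0.9]
grip_width: 38.7
finger_force: 60.9
```

Past the rim with no contact, so it is inside. Pressing on.

Request:
jog_arm(
  commands="0 0 1.5 0 0 0 36; 0 0 0 0 0 0 36; 0 0 1.5 0 0 0 36; 0 0 0 0 0 0 36; 0 0 0 0 0 0 36",
)

```text
time: 38.35
ee_pos: [541.5, -1.3, 115.6]
eef_rot: [[0.057, 0.998, 0.001], [0.998, -0.057, -0.0], [0.0, 0.001, -1.0]]
force: [-1.1, -0.1, 4.6]
grip_width: 38.9
finger_force: 61.4
```

Request:
jog_arm(
  commands="0 0 1.5 0 0 0 36; 0 0 0 0 0 0 36; 0 0 1.5 0 0 0 36; 0 0 0 0 0 0 36; 0 0 0 0 0 0 36",
)

```text
time: 38.85
ee_pos: [541.5, -1.4, 112.1]
eef_rot: [[0.057, 0.998, 0.0], [0.998, -0.057, -0.0], [0.0, 0.0, -1.0]]
force: [1.5, -0.4, 2.5]
grip_width: 38.9
finger_force: 61.2
```

Request:
jog_arm(
  commands="0 0 1.5 0 0 0 36; 0 0 0 0 0 0 36; 0 0 0 0 0 0 36",
)

```text
time: 39.15
ee_pos: [541.7, -1.4, 112.0]
eef_rot: [[0.057, 0.998, 0.002], [0.998, -0.057, -0.0], [-0.0, 0.002, -1.0]]
force: [-1.1, 0.1, 8.2]
grip_width: 39.2
finger_force: 61.7
```

Request:
jog_arm(
  commands="0 0 1.2 0 0 0 36; 0 0 0 0 0 0 36; 0 0 0 0 0 0 36",
)

```text
time: 39.45
ee_pos: [542.2, -1.4, 112.0]
eef_rot: [[0.057, 0.998, 0.003], [0.998, -0.057, -0.0], [-0.0, 0.003, -1.0]]
force: [-0.9, 0.3, 11.7]
grip_width: 38.9
finger_force: 62.2
```

Request:
jog_arm(
  commands="0 0 -2 0 0 0 52; 0 0 0 0 0 0 52; 0 0 0 0 0 0 52; 0 0 -20 0 0 0 52; 0 0 -40 0 0 0 58",
)

```text
time: 39.95
ee_pos: [539.2, -1.2, 167.3]
eef_rot: [[0.057, 0.998, -0.009], [0.998, -0.057, 0.001], [0.0, -0.009, -1.0]]
force: [0.8, -0.8, -1.4]
grip_width: 58.0
finger_force: 0.0
```

Request:
jog_arm(
  commands="0 0 -40 0 0 0 58; 42.4 -10.1 0 0 0 0 58; 42.4 -10.1 0 0 0 0 58; 42.4 -10.1 0 0 0 0 58; 42.4 -10.1 0 0 0 0 58",
)

```text
time: 40.45
ee_pos: [510.1, 171.7, 210.9]
eef_rot: [[0.058, 0.998, -0.001], [0.998, -0.058, -0.0], [-0.0, -0.001, -1.0]]
force: [1.0, -0.3, 0.2]
grip_width: 57.9
finger_force: 0.0
```

Request:
jog_arm(
  commands="42.4 -10.1 0 0 0 0 58; 42.4 -10.1 0 0 0 0 58; 42.4 -10.1 0 0 0 0 58; 42.4 -10.1 0 0 0 0 58; 42.4 -10.1 0 0 0 0 58",
)

```text
time: 40.95
ee_pos: [471.7, 386.5, 210.7]
eef_rot: [[0.057, 0.998, -0.001], [0.998, -0.057, -0.001], [-0.001, -0.001, -1.0]]
force: [1.0, 0.4, -0.8]
grip_width: 58.3
finger_force: 0.0
```

Request:
jog_arm(
  commands="42.4 -10.1 0 0 0 0 58; 0 0 0 0 0 -8.4 58; 0 0 0 0 0 -8.4 58; 0 0 0 0 0 -8.4 58; 0 0 0 0 0 -8.4 58",
)

```text
time: 41.45
ee_pos: [464.6, 427.9, 210.4]
eef_rot: [[-0.51, 0.86, -0.001], [0.86, 0.51, -0.001], [-0.0, -0.002, -1.0]]
force: [0.2, 0.1, 0.7]
grip_width: 58.1
finger_force: 0.0
```

Request:
jog_arm(
  commands="0 0 0 0 0 -8.4 58; 0 0 0 0 0 -8.4 58; 0 0 0 0 0 -8.4 58; 0 0 0 0 0 -8.4 58; 0 0 0 0 0 -8.4 58",
)

```text
time: 41.95
ee_pos: [464.7, 427.6, 210.5]
eef_rot: [[-0.955, 0.298, -0.001], [0.298, 0.955, -0.001], [0.001, -0.001, -1.0]]
force: [0.1, 0.0, -0.1]
grip_width: 57.9
finger_force: 0.0
```

Request:
jog_arm(
  commands="0 0 0 0 0 -8.4 58; 0 0 0 0 0 -8.4 58; 0 0 0 0 0 0 58; 0 0 0 0 0 0 58; 0 0 0 0 0 0 58",
)

```text
time: 42.45
ee_pos: [464.8, 427.7, 211.2]
eef_rot: [[-1.0, 0.018, -0.001], [0.018, 1.0, -0.0], [0.0, -0.0, -1.0]]
force: [-0.8, -0.5, 0.6]
grip_width: 58.1
finger_force: 0.0
```

```bash
python3 look.py 445 426 n 50
```

```text
42.45 [464.8 427.7 211.2] [[-1.0, 0.018, -0.001], [0.018, 1.0, -0.0], [0.0, -0.0, -1.0]] F [-0.8 -0.5  0.6] 58.14002626760129 0.0 [ 39.5  10.1  66.8   0.  103.2 -49.4]
[316. 159.] [399. 428. 358.]
label [408.5 419.8  38.5  25.    0.8] (297, 109, 25, 36)
body [411.  420.6  42.6  38.8  -1.2] (292, 109, 37, 40)
along/across extents about label centre [-19.4  24.1] [-18.1  20.1]
```

The third pack has been knocked about 4 cm toward the robot. I measure it again with a larger window.

```bash
python3 look.py 401 420 n 55; python3 go.py 400.4 419.7 35
```

```text
42.5 [464.8 427.7 211.3] [[-1.0, 0.018, -0.0], [0.018, 1.0, -0.0], [0.0, -0.0, -1.0]] F [ 0.7 -0.5  0.2] 57.90626555929423 0.0 [ 39.5  10.   66.8  -0.  103.2 -49.4]
[309. 119.] [399. 428. 358.]
label [407.7 419.4  40.1  25.3   2.6] (297, 107, 25, 38)
body [400.4 420.6  71.5  39.5   3.6] (290, 85, 40, 67)
along/across extents about label centre [-43.1  28.3] [-18.4  21.2]
42.55 [464.8 427.7 211.5] [[-1.0, 0.017, -0.0], [0.017, 1.0, -0.0], [0.0, -0.0, -1.0]] F [ 0.7 -0.2 -0.8] 57.97717519522149 0.0 [ 39.5  10.   66.8   0.  103.2 -49.5]
tool d [ 64.2  -9.1 176.5]
yaw toolx 179.01 want 86.7
```

Request:
jog_arm(
  commands="20 -4 0 0 0 -3.3 60; 0 0 0 0 0 0 60; 0 0 0 0 0 0 60; 0 0 0 0 0 0 60",
)

```text
time: 42.95
ee_pos: [445.3, 424.1, 211.7]
eef_rot: [[-0.999, -0.041, 0.001], [-0.041, 0.999, 0.0], [-0.001, 0.0, -1.0]]
force: [0.8, 1.4, -0.4]
grip_width: 60.5
finger_force: 0.0
```

```bash
python3 look.py 401 420 o 52; python3 go.py 400.4 420 35
```

```text
42.95 [445.3 424.1 211.7] [[-0.999, -0.041, 0.001], [-0.041, 0.999, 0.0], [-0.001, 0.0, -1.0]] F [ 0.8  1.4 -0.4] 60.46549391465264 0.0 [ 40.4   7.4  69.7  -0.  102.9 -51.9]
[315. 137.] [379. 421. 359.]
label [407.9 419.5  39.5  25.1   2.3] (303, 125, 24, 37)
body [400.3 420.4  69.5  37.2   5.1] (298, 105, 36, 64)
along/across extents about label centre [-41.6  27.5] [-17.8  20.3]
43.0 [445.3 424.1 211.6] [[-0.999, -0.041, 0.0], [-0.041, 0.999, 0.0], [-0.0, -0.0, -1.0]] F [-0.4 -0.6  0.6] 60.152717000804444 0.0 [ 40.4   7.4  69.7  -0.  102.9 -51.9]
tool d [ 45.1  -2.3 176.6]
yaw toolx -177.66 want 86.7
```

Request:
jog_arm(
  commands="22.5 -1.2 0 0 0 0 58; 22.5 -1.2 30 0 0 0 58; 0 0 45 0 0 0 58; 0 0 45 0 0 0 58; 0 0 45 0 0 0 58",
)

```text
time: 43.5
ee_pos: [400.2, 419.8, 45.3]
eef_rot: [[-0.999, -0.041, 0.001], [-0.041, 0.999, 0.001], [-0.001, 0.001, -1.0]]
force: [1.2, 0.5, -0.1]
grip_width: 57.9
finger_force: 0.0
```

Request:
jog_arm(
  commands="0 0 0 0 0 0 58; 0 0 15 0 0 0 58; 0 0 15 0 0 0 58; 0 0 0 0 0 0 58; 0 0 0 0 0 0 58",
)

```text
time: 44.0
ee_pos: [400.5, 420.2, 17.7]
eef_rot: [[-0.999, -0.042, 0.001], [-0.042, 0.999, 0.001], [-0.001, 0.001, -1.0]]
force: [0.3, -1.0, -0.2]
grip_width: 58.3
finger_force: 0.0
```

Request:
jog_arm(
  commands="0 0 4 0 0 0 58; 0 0 4 0 0 0 58; 0 0 0 0 0 0 58; 0 0 0 0 0 0 58",
)

```text
time: 44.4
ee_pos: [399.9, 419.7, 8.6]
eef_rot: [[-0.999, -0.042, -0.0], [-0.042, 0.999, -0.0], [0.0, -0.0, -1.0]]
force: [1.4, -0.4, 0.1]
grip_width: 58.1
finger_force: 0.0
```

Request:
jog_arm(
  commands="0 0 0 0 0 0 36; 0 0 0 0 0 0 36; 0 0 0 0 0 0 36; 0 0 0 0 0 0 36; 0 0 0 0 0 0 36",
)

```text
time: 44.9
ee_pos: [400.2, 420.1, 9.2]
eef_rot: [[-0.999, -0.042, 0.001], [-0.042, 0.999, 0.001], [-0.001, 0.001, -1.0]]
force: [1.0, 0.5, 4.4]
grip_width: 38.8
finger_force: 60.9
```

Request:
jog_arm(
  commands="0 0 -10 0 0 0 36; 0 0 -40 0 0 0 36; 0 0 -50 0 0 0 36; 0 0 -50 0 0 0 36; 0 0 -50 0 0 0 36",
)

```text
time: 45.4
ee_pos: [399.4, 419.3, 210.5]
eef_rot: [[-0.999, -0.042, -0.001], [-0.042, 0.999, -0.001], [0.001, -0.001, -1.0]]
force: [1.5, 0.8, -0.9]
grip_width: 38.7
finger_force: 60.7
```

Request:
jog_arm(
  commands="0 0 -6 0 0 0 36; 0 0 0 0 0 0 36; 0 0 0 0 0 0 36; 0 0 0 0 0 0 36",
)

```text
time: 45.8
ee_pos: [399.2, 419.1, 211.6]
eef_rot: [[-0.999, -0.042, -0.004], [-0.042, 0.999, -0.003], [0.004, -0.003, -1.0]]
force: [0.5, -0.4, -1.3]
grip_width: 39.0
finger_force: 60.7
```

```bash
sed -i 's/for q in(i,c)/for q in(c,)/; s/(300,318,336)/(318,336)/' hand.py; python3 hand.py p | cut -c1-420;  python3 go.py 531.2 -170.5 217
```

```text
45.8 [399.2 419.1 211.6] [[-0.999, -0.042, -0.004], [-0.042, 0.999, -0.003], [0.004, -0.003, -1.0]] F [ 0.5 -0.4 -1.3] 38.98170634121855 60.69114804267883 [ 43.    2.1  75.3  -0.  102.9 -49.4]
318 [(164, 523), (166, 523), (168, 523), (170, 524), (172, 484), (174, 267), (176, 95), (178, 166), (180, 252), (182, 247), (184, 234), (186, 334), (188, 412), (190, 450), (192, 470), (194, 471), (196, 464), (198, 383), (200, 243), (202, 231), (204, 355), (206, 385), (208, 304), (210, 298), (212, 342), (214, 343)]
336 [(164, 523), (166, 524), (168, 524), (170, 526), (172, 485), (174, 271), (176, 101), (178, 176), (180, 271), (182, 288), (184, 259), (186, 336), (188, 414), (190, 451), (192, 471), (194, 477), (196, 474), (198, 450), (200, 299), (202, 233), (204, 356), (206, 416), (208, 425), (210, 424), (212, 424), (214, 424)]
row230 [(262, 525), (265, 526), (268, 526), (271, 526), (274, 477), (277, 288), (280, 294), (283, 297), (286, 296), (289, 298), (292, 298), (295, 298), (298, 295), (301, 297), (304, 296), (307, 296), (310, 295), (313, 296), (316, 295), (319, 295), (322, 296), (325, 295), (328, 297), (331, 296), (334, 295), (337, 297), (340, 298), (343, 297), (346, 296), (349, 295), (352, 296), (355, 287), (358, 357), (361, 524), (364
45.85 [399.3 419.2 211.7] [[-0.999, -0.042, -0.003], [-0.042, 0.999, -0.003], [0.004, -0.003, -1.0]] F [-0.1  1.  -1.1] 38.81364306695368 60.69141983985901 [ 43.    2.1  75.3  -0.  102.9 -49.4]
tool d [-107.  -594.7   -3.8]
yaw toolx -177.59 want 86.7
```

Request:
jog_arm(
  commands="-12.8 -45.8 -2 0 0 0 36; -12.8 -45.8 -2 0 0 0 36; -12.8 -45.8 -2 0 0 0 36; -12.8 -45.8 0 0 0 0 36; -12.8 -45.8 0 0 0 0 36",
)

```text
time: 46.35
ee_pos: [473.2, 191.8, 219.0]
eef_rot: [[-0.999, -0.042, -0.002], [-0.042, 0.999, -0.001], [0.002, -0.001, -1.0]]
force: [1.2, 0.3, -0.8]
grip_width: 38.7
finger_force: 60.8
```

Request:
jog_arm(
  commands="-12.8 -45.8 0 0 0 0 36; -12.8 -45.8 0 0 0 0 36; -12.8 -45.8 0 0 0 0 36; -12.8 -45.8 0 0 0 0 36; -12.8 -45.8 0 0 0 0 36",
)

```text
time: 46.85
ee_pos: [546.8, -34.4, 219.0]
eef_rot: [[-0.999, -0.042, -0.002], [-0.042, 0.999, 0.0], [0.002, 0.001, -1.0]]
force: [0.3, 0.7, -0.0]
grip_width: 39.1
finger_force: 60.8
```

Request:
jog_arm(
  commands="-12.8 -45.8 0 0 0 0 36; -12.8 -45.8 0 0 0 0 36; -12.8 -45.8 0 0 0 0 36; 0 0 0 0 0 0 36; 0 0 0 0 0 0 36",
)

```text
time: 47.35
ee_pos: [590.7, -169.1, 218.1]
eef_rot: [[-0.999, -0.04, -0.004], [-0.04, 0.999, 0.002], [0.004, 0.002, -1.0]]
force: [0.4, 1.1, -0.6]
grip_width: 39.1
finger_force: 60.8
```

```bash
python3 - <<'E'
from h import *;import pickle
c=cam('wrist');pickle.dump(c,open('q.pkl','wb'));print(np.round(-c['R'].T@c['t'],1))
for k in blobs(c,*GR,(100,20,560,330),300):
    b=cv2.boundingRect(k);r_=cv2.minAreaRect(k)
    print(b,np.round(r_,1).tolist() if 0 else r_,[np.round(onz(c,*r_[0],z)[:2],1).tolist() for z in(110,101)])
E
python3 go.py 531.3 -168.8 214
```

```text
[ 525.1 -172.8  365.4]
(270, 94, 100, 65) ((318.8353576660156, 125.48171997070312), (95.85457611083984, 56.65138244628906), 6.34019136428833) [[531.1, -170.3], [531.3, -170.2]]
(527, 21, 24, 28) ((538.9000244140625, 34.29998779296875), (29.068883895874023, 20.124608993530273), 63.43495178222656) [[415.5, 44.4], [411.6, 52.0]]
47.4 [ 590.8 -168.   218.9] [[-0.999, -0.041, -0.003], [-0.041, 0.999, 0.001], [0.003, 0.002, -1.0]] F [-0.2  0.3 -0.5] 38.861238571474665 60.8227801322937 [ -19.1    7.5   68.8    0.   103.9 -111.4]
tool d [59.4  1.6  5.1]
yaw toolx -177.62 want 86.7
```

Request:
jog_arm(
  commands="30 1 0 0 0 0 36; 29.4 0.9 0 0 0 0 36; 0 0 0 0 0 8 36; 0 0 0 0 0 8 36; 0 0 0 0 0 8 36",
)

```text
time: 47.9
ee_pos: [531.4, -166.9, 220.9]
eef_rot: [[-0.929, 0.371, 0.001], [0.371, 0.929, 0.0], [-0.0, 0.0, -1.0]]
force: [-0.1, 0.3, -0.7]
grip_width: 38.8
finger_force: 60.9
```

Request:
jog_arm(
  commands="0 0 0 0 0 8 36; 0 0 0 0 0 8 36; 0 0 0 0 0 8 36; 0 0 0 0 0 8 36; 0 0 0 0 0 8 36",
)

```text
time: 48.4
ee_pos: [531.6, -166.9, 220.7]
eef_rot: [[-0.473, 0.881, 0.0], [0.881, 0.473, 0.0], [0.0, 0.0, -1.0]]
force: [-0.5, -0.5, -0.4]
grip_width: 39.1
finger_force: 60.9
```

Request:
jog_arm(
  commands="0 0 0 0 0 8 36; 0 0 0 0 0 8 36; 0 0 0 0 0 8 36; 0 0 0 0 0 7.7 36; 0 0 0 0 0 0 36",
)

```text
time: 48.9
ee_pos: [531.6, -167.0, 220.7]
eef_rot: [[0.056, 0.998, 0.0], [0.998, -0.056, 0.0], [0.0, 0.0, -1.0]]
force: [-0.9, 0.8, -1.0]
grip_width: 39.0
finger_force: 60.9
```

Request:
jog_arm(
  commands="0 0 0 0 0 0 36; 0 0 0 0 0 0 36",
)

```text
time: 49.1
ee_pos: [531.7, -168.0, 220.7]
eef_rot: [[0.054, 0.999, 0.0], [0.999, -0.054, 0.0], [0.0, 0.0, -1.0]]
force: [-0.1, 0.1, -0.7]
grip_width: 38.8
finger_force: 60.9
```

```bash
python3 go.py 531.3 -168.5 125
```

```text
49.1 [ 531.7 -168.   220.7] [[0.054, 0.999, 0.0], [0.999, -0.054, 0.0], [0.0, 0.0, -1.0]] F [-0.1  0.1 -0.7] 38.82273605388701 60.86109638214111 [-21.   -1.4  77.8   0.  103.5 -17.9]
tool d [-0.5 -0.4 95.7]
yaw toolx 86.91 want 86.7
```

Request:
jog_arm(
  commands="-0.5 -0.4 30 0 0 0 36; 0 0 30 0 0 0 36; 0 0 25 0 0 0 36; 0 0 8 0 0 0 36; 0 0 0 0 0 0 36",
)

```text
time: 49.6
ee_pos: [530.6, -168.8, 126.3]
eef_rot: [[0.056, 0.998, -0.003], [0.998, -0.056, 0.001], [0.001, -0.003, -1.0]]
force: [0.2, 0.2, 0.5]
grip_width: 38.9
finger_force: 60.8
```

Request:
jog_arm(
  commands="0 0 0 0 0 0 36; 0 0 2 0 0 0 36; 0 0 0 0 0 0 36; 0 0 1.5 0 0 0 36; 0 0 0 0 0 0 36",
)

```text
time: 50.1
ee_pos: [531.4, -169.2, 124.3]
eef_rot: [[0.057, 0.998, 0.0], [0.998, -0.057, -0.0], [-0.0, 0.0, -1.0]]
force: [0.4, 0.5, -1.4]
grip_width: 39.1
finger_force: 60.8
```

Request:
jog_arm(
  commands="0 0 1.5 0 0 0 36; 0 0 0 0 0 0 36; 0 0 0 0 0 0 36",
)

```text
time: 50.4
ee_pos: [531.3, -169.2, 122.5]
eef_rot: [[0.057, 0.998, -0.0], [0.998, -0.057, 0.0], [0.0, -0.0, -1.0]]
force: [-0.1, 0.2, -0.8]
grip_width: 39.2
finger_force: 60.8
```

Request:
jog_arm(
  commands="0 0 1.5 0 0 0 36; 0 0 0 0 0 0 36; 0 0 0 0 0 0 36",
)

```text
time: 50.7
ee_pos: [531.3, -169.2, 121.0]
eef_rot: [[0.057, 0.998, -0.0], [0.998, -0.057, 0.0], [0.0, -0.0, -1.0]]
force: [0.0, -0.1, -0.4]
grip_width: 39.1
finger_force: 60.8
```

Request:
jog_arm(
  commands="0 0 1.5 0 0 0 36; 0 0 0 0 0 0 36; 0 0 1.5 0 0 0 36; 0 0 0 0 0 0 36; 0 0 0 0 0 0 36",
)

```text
time: 51.2
ee_pos: [531.4, -169.2, 118.4]
eef_rot: [[0.057, 0.998, 0.0], [0.998, -0.057, -0.0], [-0.0, 0.0, -1.0]]
force: [-0.4, 0.0, 1.3]
grip_width: 38.7
finger_force: 61.0
```

Request:
jog_arm(
  commands="0 0 1.5 0 0 0 36; 0 0 0 0 0 0 36; 0 0 1.5 0 0 0 36; 0 0 0 0 0 0 36; 0 0 0 0 0 0 36",
)

```text
time: 51.7
ee_pos: [531.5, -169.2, 115.3]
eef_rot: [[0.057, 0.998, 0.0], [0.998, -0.057, -0.0], [-0.0, 0.0, -1.0]]
force: [-0.5, 0.9, 4.2]
grip_width: 39.0
finger_force: 61.4
```

Request:
jog_arm(
  commands="0 0 1.5 0 0 0 36; 0 0 0 0 0 0 36; 0 0 1 0 0 0 36; 0 0 0 0 0 0 36; 0 0 0 0 0 0 36",
)

```text
time: 52.2
ee_pos: [531.5, -169.2, 112.7]
eef_rot: [[0.057, 0.998, 0.0], [0.998, -0.057, -0.0], [-0.0, 0.0, -1.0]]
force: [-0.5, 0.5, 4.3]
grip_width: 39.0
finger_force: 61.4
```

Request:
jog_arm(
  commands="0 0 1 0 0 0 36; 0 0 0 0 0 0 36; 0 0 0 0 0 0 36",
)

```text
time: 52.5
ee_pos: [531.6, -169.3, 112.7]
eef_rot: [[0.057, 0.998, 0.001], [0.998, -0.057, -0.0], [-0.0, 0.001, -1.0]]
force: [-1.0, 1.6, 7.8]
grip_width: 39.2
finger_force: 61.8
```

Request:
jog_arm(
  commands="0 0 1.2 0 0 0 36; 0 0 0 0 0 0 36; 0 0 0 0 0 0 36",
)

```text
time: 52.8
ee_pos: [532.1, -169.3, 112.6]
eef_rot: [[0.057, 0.998, 0.003], [0.998, -0.057, -0.001], [-0.001, 0.003, -1.0]]
force: [-1.7, 1.6, 11.3]
grip_width: 39.0
finger_force: 62.2
```

Request:
jog_arm(
  commands="0 0 -2 0 0 0 52; 0 0 0 0 0 0 52; 0 0 0 0 0 0 52; 0 0 -20 0 0 0 52; 0 0 -40 0 0 0 50",
)

```text
time: 53.3
ee_pos: [529.4, -168.4, 167.9]
eef_rot: [[0.057, 0.998, -0.009], [0.998, -0.057, 0.003], [0.003, -0.009, -1.0]]
force: [0.6, -0.6, -0.3]
grip_width: 50.2
finger_force: 0.0
```

Request:
jog_arm(
  commands="0 0 -40 0 0 0 45; 41.8 -15.3 0 0 0 0 45; 41.8 -15.3 0 0 0 0 45; 41.8 -15.3 0 0 0 0 45; 0 0 0 0 0 -8.2 45",
)

```text
time: 53.8
ee_pos: [491.6, -37.3, 212.4]
eef_rot: [[-0.09, 0.996, -0.0], [0.996, 0.09, 0.002], [0.002, -0.0, -1.0]]
force: [0.4, 0.1, 0.2]
grip_width: 45.0
finger_force: 0.0
```

Request:
jog_arm(
  commands="0 0 0 0 0 -8.2 45; 0 0 0 0 0 -8.2 45; 0 0 0 0 0 -8.2 45; 0 0 0 0 0 -8.2 45; 0 0 0 0 0 -8.2 45",
)

```text
time: 54.3
ee_pos: [492.5, -41.3, 211.6]
eef_rot: [[-0.722, 0.692, -0.001], [0.692, 0.722, 0.0], [0.001, -0.001, -1.0]]
force: [0.4, -0.4, -0.5]
grip_width: 45.0
finger_force: 0.0
```

Request:
jog_arm(
  commands="0 0 0 0 0 -8.2 45; 0 0 0 0 0 -8.2 45; 0 0 0 0 0 -8.2 45; 0 0 0 0 0 -8.2 45; 0 0 0 0 0 -8 45",
)

```text
time: 54.8
ee_pos: [492.5, -41.3, 211.5]
eef_rot: [[-0.999, 0.052, -0.001], [0.052, 0.999, 0.0], [0.001, 0.0, -1.0]]
force: [-0.5, 0.2, -0.5]
grip_width: 44.9
finger_force: 0.0
```

Request:
jog_arm(
  commands="0 0 0 0 0 0 45; 0 0 0 0 0 0 45; 0 0 0 0 0 0 45",
)

```text
time: 55.1
ee_pos: [492.7, -41.4, 212.2]
eef_rot: [[-0.998, 0.06, -0.0], [0.06, 0.998, 0.0], [0.0, 0.0, -1.0]]
force: [0.4, 0.3, -0.7]
grip_width: 45.3
finger_force: 0.0
```

```bash
python3 go.py 492.7 -41.2 135; python3 - <<'E'
from h import *
c=cam('wrist')
for k in blobs(c,*OR,(200,120,450,330),60): x,y,w,h=cv2.boundingRect(k);print((x,y,w,h),onz(c,x+w/2,y+h-9,142).round(1))
for k in blobs(c,*GR,(60,20,600,330),20): print(cv2.boundingRect(k))
E
```

```text
55.1 [492.7 -41.4 212.2] [[-0.998, 0.06, -0.0], [0.06, 0.998, 0.0], [0.0, 0.0, -1.0]] F [ 0.4  0.3 -0.7] 45.28370733795906 0.0 [ -8.7 -11.2  87.8  -0.  103.4 -95.3]
tool d [-0.1  0.2 77.2]
yaw toolx 176.55 want 86.7
(309, 187, 19, 31) [493.1 -40.9 142. ]
(321, 225, 6, 45)
(307, 225, 8, 35)
(228, 224, 8, 7)
(216, 223, 9, 44)
(431, 59, 34, 35)
```

Request:
jog_arm(
  commands="0 0 25 0 0 0 45; 0 0 25 0 0 0 45; 0 0 18 0 0 0 45; 0 0 9 0 0 0 45; 0 0 0 0 0 0 45",
  newtons=40,
)

```text
time: 55.65
ee_pos: [492.1, -41.2, 134.0]
eef_rot: [[-0.998, 0.058, -0.003], [0.058, 0.998, 0.0], [0.003, 0.0, -1.0]]
force: [-0.7, 0.1, -1.0]
grip_width: 45.1
finger_force: 0.0
```

Request:
jog_arm(
  commands="0 0 0 0 0 0 5; 0 0 0 0 0 0 5; 0 0 0 0 0 0 5; 0 0 0 0 0 0 5; 0 0 0 0 0 0 5",
)

```text
time: 56.15
ee_pos: [493.5, -40.8, 137.1]
eef_rot: [[-0.998, 0.057, 0.003], [0.057, 0.998, 0.001], [-0.003, 0.001, -1.0]]
force: [-0.6, 4.3, 6.0]
grip_width: 11.2
finger_force: 39.2
```

Request:
jog_arm(
  commands="0 0 0 0 0 0 5; 0 0 0 0 0 0 5",
)

```text
time: 56.35
ee_pos: [493.5, -40.8, 137.1]
eef_rot: [[-0.998, 0.057, 0.003], [0.057, 0.998, 0.001], [-0.003, 0.001, -1.0]]
force: [0.1, 4.6, 5.4]
grip_width: 11.5
finger_force: 39.2
```

Request:
jog_arm(
  commands="-8 0 0 0 0 0 5; -14 0 0 0 0 0 5; -16 0 0 0 0 0 5; -16 0 0 0 0 0 5; -16 0 0 0 0 0 5",
)

```text
time: 56.85
ee_pos: [563.4, -45.4, 137.1]
eef_rot: [[-0.998, 0.057, 0.001], [0.057, 0.998, -0.0], [-0.001, -0.0, -1.0]]
force: [-2.9, 1.1, 7.4]
grip_width: 11.1
finger_force: 39.6
```

Request:
jog_arm(
  commands="-14 0 0 0 0 0 5; -12 0 0 0 0 0 5; -8 0 0 0 0 0 5; -5 0 0 0 0 0 5; -3 0 0 0 0 0 5",
)

```text
time: 57.35
ee_pos: [601.3, -47.9, 136.9]
eef_rot: [[-0.998, 0.058, -0.008], [0.058, 0.998, -0.0], [0.008, -0.001, -1.0]]
force: [-26.6, 1.8, 15.9]
grip_width: 11.1
finger_force: 40.3
```

Request:
jog_arm(
  commands="0 0 0 0 0 0 5; 0 0 0 0 0 0 5; 0 0 0 0 0 0 5",
)

```text
time: 57.65
ee_pos: [601.3, -47.9, 137.0]
eef_rot: [[-0.998, 0.058, -0.007], [0.058, 0.998, -0.0], [0.007, -0.001, -1.0]]
force: [-18.2, 2.2, 12.9]
grip_width: 11.4
finger_force: 40.1
```

Request:
jog_arm(
  commands="3 0 0 0 0 0 5; 0 0 0 0 0 0 45; 0 0 0 0 0 0 45; 0 0 0 0 0 0 45; 0 0 -20 0 0 0 45",
)

```text
time: 58.15
ee_pos: [600.1, -47.6, 151.6]
eef_rot: [[-0.998, 0.058, -0.007], [0.058, 0.998, 0.001], [0.007, 0.0, -1.0]]
force: [0.1, -0.5, 0.4]
grip_width: 45.0
finger_force: 0.0
```

Request:
jog_arm(
  commands="0 0 -45 0 0 0 45; 0 0 -50 0 0 0 45; 20 0 -48 0 0 0 45; 20 0 0 0 0 0 45; 0 -8 0 0 0 0 45",
)

```text
time: 58.65
ee_pos: [561.5, -53.0, 299.8]
eef_rot: [[-0.998, 0.056, 0.005], [0.056, 0.998, -0.001], [-0.005, -0.0, -1.0]]
force: [1.0, 0.9, -0.2]
grip_width: 44.9
finger_force: 0.0
```

Request:
jog_arm(
  commands="0 0 0 0 0 0 45; 0 0 0 0 0 0 45; 0 0 0 0 0 0 45",
)

```text
time: 58.95
ee_pos: [562.1, -53.4, 294.7]
eef_rot: [[-0.998, 0.058, -0.003], [0.058, 0.998, 0.001], [0.003, 0.0, -1.0]]
force: [1.0, -0.5, -0.3]
grip_width: 44.7
finger_force: 0.0
```

```bash
python3 - <<'E'
from h import *;import pickle
np.set_printoptions(suppress=True,precision=1)
s=st();c=cam('wrist');pickle.dump(c,open('z.pkl','wb'));a=pickle.load(open('a.pkl','rb'))
for n,q,box in(('a',a,(322,210,340,230)),('z',c,(200,120,450,330))):
    for k in blobs(q,*OR,box,30): x,y,w,h=cv2.boundingRect(k);print(n,(x,y,w,h),onz(q,x+w/2,y+h-1,142))
for k in blobs(c,*OR,(60,20,240,240),30): 
    x,y,w,h=cv2.boundingRect(k);print('leafpost',(x,y,w,h),onz(c,x+w/2,y+h/2,185))
for k in blobs(c,*GR,(100,120,500,330),10): print(cv2.boundingRect(k))
t=cam('top')
for k in blobs(t,*OR,(320,140,430,260),5): print('top',cv2.boundingRect(k),onz(t,*k[:,0].mean(0),150))
E
python3 go.py 401 -247 190
```

```text
58.95 [562.1 -53.4 294.7] [[-0.998, 0.058, -0.003], [0.058, 0.998, 0.001], [0.003, 0.0, -1.0]] F [ 1.  -0.5 -0.3] 44.69024817779901 0.0 [ -8.9   1.3  67.5   0.  111.3 -95.6]
a (322, 210, 15, 18) [608.2 -49.1 142. ]
z (318, 205, 14, 24) [608.3 -48.2 142. ]
leafpost (91, 38, 33, 18) [ 401.9 -247.9  185. ]
(325, 232, 5, 33)
(247, 230, 4, 15)
top (406, 225, 6, 4) [ 405.  -257.4  150. ]
top (343, 170, 4, 3) [590.6 -46.1 150. ]
59.05 [562.1 -53.3 295.3] [[-0.998, 0.057, -0.002], [0.057, 0.998, 0.0], [0.002, 0.0, -1.0]] F [ 0.  -0.3  0.3] 45.170376769919706 0.0 [ -8.9   1.3  67.5   0.  111.3 -95.6]
tool d [ 149.5 -202.7  105.5]
yaw toolx 176.71 want 86.7
```

The tray post is back where it started (608.3 against 608.2), so the tray is fully in. Now the leaf.

Request:
jog_arm(
  commands="25 -33.8 0 0 0 0 50; 25 -33.8 0 0 0 0 50; 25 -33.8 0 0 0 0 50; 25 -33.8 0 0 0 0 50; 25 -33.8 0 0 0 0 50",
)

```text
time: 59.55
ee_pos: [426.4, -215.8, 296.3]
eef_rot: [[-0.998, 0.057, -0.0], [0.057, 0.998, 0.0], [0.0, 0.0, -1.0]]
force: [0.0, -1.2, -0.2]
grip_width: 50.1
finger_force: 0.0
```

Request:
jog_arm(
  commands="24.5 -33.7 0 0 0 0 50; 0 0 40 0 0 0 50; 0 0 40 0 0 0 50; 0 0 25 0 0 0 50; 0 0 0 0 0 0 50",
  newtons=30,
)

```text
time: 60.05
ee_pos: [399.5, -246.1, 186.7]
eef_rot: [[-0.998, 0.058, -0.007], [0.058, 0.998, 0.005], [0.007, 0.005, -1.0]]
force: [-0.3, -0.1, 0.3]
grip_width: 49.7
finger_force: 0.0
```

Request:
jog_arm(
  commands="0 0 0 0 0 0 5; 0 0 0 0 0 0 5; 0 0 0 0 0 0 5; 0 0 0 0 0 0 5; 0 0 0 0 0 0 5",
)

```text
time: 60.55
ee_pos: [401.8, -247.6, 194.0]
eef_rot: [[-0.998, 0.057, 0.003], [0.057, 0.998, -0.002], [-0.004, -0.002, -1.0]]
force: [-0.8, 0.0, 6.0]
grip_width: 11.1
finger_force: 29.4
```

```bash
python3 - <<'E'
from h import *
s=st();R=np.array(s['eef_rot']);H=np.array([570.1,-228.7]);p=np.array(s['ee_pos'][:2])
th=np.degrees(np.arctan2(*(p-H)[::-1]))%360;print(th,np.hypot(*(p-H)));rr=np.hypot(*(p-H))
t=th
while t>90.6:
    t=max(t-7,90.5);q=H+rr*np.array([np.cos(np.radians(t)),np.sin(np.radians(t))]);print(round(t,1),np.round(q,0),np.round(R.T@np.r_[q-p,0],1)[:2]);p=q
E
```

```text
60.55 [ 401.8 -247.6  194. ] [[-0.998, 0.057, 0.003], [0.057, 0.998, -0.002], [-0.004, -0.002, -1.0]] F [-0.8  0.   6. ] 11.087559297913428 29.420320093631744 [ -35.8  -15.1   93.    -0.   101.9 -122.5]
186.41904422177706 169.3330507133194
179.4 [ 401. -227.] [ 2.2 20.6]
172.4 [ 402. -206.] [-0.3 20.7]
165.4 [ 406. -186.] [-2.8 20.5]
158.4 [ 413. -166.] [-5.3 20. ]
151.4 [ 421. -148.] [-7.7 19.2]
144.4 [ 432. -130.] [-10.   18.1]
137.4 [ 445. -114.] [-12.1  16.8]
130.4 [ 460. -100.] [-14.   15.2]
123.4 [477. -87.] [-15.8  13.3]
116.4 [495. -77.] [-17.3  11.3]
109.4 [514. -69.] [-18.6   9.1]
102.4 [534. -63.] [-19.5   6.8]
95.4 [554. -60.] [-20.2   4.4]
90.5 [569. -59.] [-14.4   1.6]
```

Request:
jog_arm(
  commands="2.2 20.6 0 0 0 0 5; -0.3 20.7 0 0 0 0 5; -2.8 20.5 0 0 0 0 5; -5.3 20 0 0 0 0 5; -7.7 19.2 0 0 0 0 5",
)

```text
time: 61.05
ee_pos: [421.6, -147.1, 193.9]
eef_rot: [[-0.998, 0.058, 0.004], [0.058, 0.998, -0.003], [-0.004, -0.002, -1.0]]
force: [3.3, -3.9, 4.2]
grip_width: 11.5
finger_force: 29.7
```

Request:
jog_arm(
  commands="-10 18.1 0 0 0 0 5; -12.1 16.8 0 0 0 0 5; -14 15.2 0 0 0 0 5; -15.8 13.3 0 0 0 0 5; 0 0 0 0 0 0 5",
)

```text
time: 61.55
ee_pos: [478.6, -85.7, 193.8]
eef_rot: [[-0.998, 0.055, 0.005], [0.055, 0.998, -0.001], [-0.005, -0.0, -1.0]]
force: [0.7, -0.5, 5.8]
grip_width: 11.1
finger_force: 30.3
```

Request:
jog_arm(
  commands="-17.3 11.3 0 0 0 0 5; -18.6 9.1 0 0 0 0 5; -14 5 0 0 0 0 5; -12 3.5 0 0 0 0 5; 0 0 0 0 0 0 5",
)

```text
time: 62.05
ee_pos: [541.7, -61.0, 193.7]
eef_rot: [[-0.998, 0.056, 0.004], [0.056, 0.998, -0.0], [-0.004, -0.0, -1.0]]
force: [0.6, -0.3, 5.1]
grip_width: 11.0
finger_force: 30.8
```

Request:
jog_arm(
  commands="-14 3 0 0 0 0 5; -9 1.5 0 0 0 0 5; -3 0 0 0 0 0 5; 0 0 0 0 0 0 5; 0 0 0 0 0 0 5",
)

```text
time: 62.55
ee_pos: [566.9, -58.4, 193.6]
eef_rot: [[-0.998, 0.057, 0.004], [0.057, 0.998, -0.0], [-0.004, -0.0, -1.0]]
force: [0.8, 0.3, 5.2]
grip_width: 11.3
finger_force: 30.9
```

Request:
jog_arm(
  commands="-2 0 0 0 0 0 5; -1.5 0 0 0 0 0 5; 0 0 0 0 0 0 5; 0 0 0 0 0 0 5",
)

```text
time: 62.95
ee_pos: [570.1, -58.4, 193.6]
eef_rot: [[-0.998, 0.057, 0.003], [0.057, 0.998, 0.0], [-0.003, 0.0, -1.0]]
force: [-0.3, 1.9, 5.9]
grip_width: 11.2
finger_force: 31.0
```

Request:
jog_arm(
  commands="-1.5 0 0 0 0 0 5; -1 0 0 0 0 0 5; 0 0 0 0 0 0 5; 0 0 0 0 0 0 5",
)

```text
time: 63.35
ee_pos: [572.4, -58.4, 193.6]
eef_rot: [[-0.998, 0.057, 0.003], [0.057, 0.998, 0.0], [-0.003, 0.001, -1.0]]
force: [-0.7, 1.5, 6.1]
grip_width: 11.1
finger_force: 31.0
```

Request:
jog_arm(
  commands="-1.5 0 0 0 0 0 5; -1 0 0 0 0 0 5; 0 0 0 0 0 0 5; 0 0 0 0 0 0 5",
)

```text
time: 63.75
ee_pos: [574.9, -58.4, 193.6]
eef_rot: [[-0.998, 0.057, 0.003], [0.057, 0.998, 0.001], [-0.003, 0.001, -1.0]]
force: [-1.0, 1.6, 6.6]
grip_width: 11.3
finger_force: 31.0
```

Request:
jog_arm(
  commands="-1.5 0 0 0 0 0 5; -1.5 0 0 0 0 0 5; 0 0 0 0 0 0 5; 0 0 0 0 0 0 5",
)

```text
time: 64.15
ee_pos: [578.2, -58.4, 193.6]
eef_rot: [[-0.998, 0.056, 0.004], [0.056, 0.998, 0.001], [-0.004, 0.001, -1.0]]
force: [1.1, 1.1, 5.7]
grip_width: 11.3
finger_force: 31.1
```

```bash
python3 - <<'E'
from h import *;import pickle
np.set_printoptions(suppress=True,precision=1)
s=st();c=cam('wrist');pickle.dump(c,open('y.pkl','wb'));p=np.array(s['ee_pos']);R=np.array(s['eef_rot'])
for k in blobs(c,*OR,(250,120,400,360),20): print('or',cv2.boundingRect(k))
print('tcp',proj(c,p),'tip',proj(c,p+R[:,2]*17))
t=cam('top');sd=cam('side')
hsv=lambda q:cv2.inRange(cv2.cvtColor(q['img'],cv2.COLOR_RGB2HSV),(105,120,40),(122,255,255))
m=hsv(t);k=[k for k in cv2.findContours(m,cv2.RETR_EXTERNAL,cv2.CHAIN_APPROX_NONE)[0] if cv2.contourArea(k)>30]
for q in k: print('top blue',cv2.boundingRect(q),cv2.minAreaRect(q))
E
```

```text
64.15 [578.2 -58.4 193.6] [[-0.998, 0.056, 0.004], [0.056, 0.998, 0.001], [-0.004, 0.001, -1.0]] F [1.1 1.1 5.7] 11.257720125559848 31.05399638414383 [ -9.2   1.9  77.3   0.1 100.6 -95.9]
or (305, 212, 36, 50)
tcp (np.float64(318.32842564537566), np.float64(247.81639259960593)) tip (np.float64(318.1732151963119), np.float64(235.60040131836087))
```

```bash
python3 - <<'E'
from h import *;import pickle
np.set_printoptions(suppress=True,precision=2)
g=cv2.imread('pics/g1.png')[:,:,::-1]
for k in blobs({'img':np.ascontiguousarray(g)},*OR,(250,120,400,360),20): print('g1 or',cv2.boundingRect(k))
for n in('a','y'):
    c=pickle.load(open(n+'.pkl','rb'));m=cv2.inRange(cv2.cvtColor(c['img'],cv2.COLOR_RGB2HSV),(104,110,40),(122,255,255));m[:120]=0;m[260:]=0
    m=cv2.morphologyEx(m,cv2.MORPH_OPEN,np.ones((3,3)))
    P=[]
    for u in list(range(180,300,6))+list(range(345,410,6)):
        v=np.flatnonzero(m[:,u])
        if len(v): P.append(np.r_[u,v.max(),onz(c,u,v.max(),162)[:2]])   # rear top edge of the leaf
    P=np.array(P);f=np.polyfit(P[:,3],P[:,2],1);r_=P[:,2]-np.polyval(f,P[:,3]);P=P[abs(r_)<4];f=np.polyfit(P[:,3],P[:,2],1)
    print(n,len(P),'dx/dy',f[0],'deg',np.degrees(np.arctan(f[0])),'x at y=-58',np.polyval(f,-58),'x at y=-220',np.polyval(f,-220),'x at 40',np.polyval(f,40),abs(P[:,2]-np.polyval(f,P[:,3])).max())
E
```

```text
g1 or (304, 216, 27, 52)
a 31 dx/dy 0.01914519573748177 deg 1.0968049197214427 x at y=-58 570.1393354048362 x at y=-220 567.0378136953642 x at 40 572.0155645871095 1.605529107383859
y 30 dx/dy 0.06899591092227532 deg 3.946919411606576 x at y=-58 578.34057258124 x at y=-220 567.1632350118315 x at 40 585.102171851623 0.4338303399651977
```

Request:
jog_arm(
  commands="-1.5 0 0 0 0 0 5; -1 0 0 0 0 0 5; 0 0 0 0 0 0 5; 0 0 0 0 0 0 5",
)

```text
time: 64.7
ee_pos: [578.7, -58.5, 193.5]
eef_rot: [[-0.998, 0.057, -0.002], [0.057, 0.998, 0.001], [0.002, 0.001, -1.0]]
force: [-8.2, 2.0, 8.9]
grip_width: 11.4
finger_force: 31.3
```

Stop felt: 8 N and the post did not move, so the leaf is shut. I release and retreat straight up.

Request:
jog_arm(
  commands="1.5 0 0 0 0 0 5; 0 0 0 0 0 0 40; 0 0 0 0 0 0 50; 0 0 0 0 0 0 50; 0 0 -20 0 0 0 50",
)

```text
time: 65.2
ee_pos: [577.1, -59.1, 207.8]
eef_rot: [[-0.998, 0.058, -0.007], [0.058, 0.998, 0.001], [0.007, 0.001, -1.0]]
force: [-0.4, -0.0, -0.7]
grip_width: 50.0
finger_force: 0.0
```

Request:
jog_arm(
  commands="0 0 -40 0 0 0 50; 0 0 -40 0 0 0 50; 20 0 0 0 0 0 50; 0 0 0 0 0 0 50; 0 0 0 0 0 0 50",
)

```text
time: 65.7
ee_pos: [558.4, -58.1, 290.7]
eef_rot: [[-0.998, 0.058, -0.001], [0.058, 0.998, 0.0], [0.001, 0.0, -1.0]]
force: [-0.2, 0.4, -0.3]
grip_width: 50.0
finger_force: 0.0
```

Request:
jog_arm(
  commands="0 0 0 0 0 0 50; 0 0 0 0 0 0 50; 0 0 0 0 0 0 50",
)

```text
time: 66.0
ee_pos: [558.5, -58.0, 290.5]
eef_rot: [[-0.998, 0.057, -0.002], [0.057, 0.998, 0.0], [0.002, 0.0, -1.0]]
force: [0.0, 0.1, -0.3]
grip_width: 49.6
finger_force: 0.0
```

```bash
python3 - <<'E'
from h import *
s=st();c=cam('wrist');m=cv2.inRange(cv2.cvtColor(c['img'],cv2.COLOR_RGB2HSV),(104,110,40),(122,255,255));m[:120]=0;m[260:]=0
m=cv2.morphologyEx(m,cv2.MORPH_OPEN,np.ones((3,3)));P=[]
for u in list(range(180,300,6))+list(range(345,410,6)):
    v=np.flatnonzero(m[:,u])
    if len(v): P.append(onz(c,u,v.max(),162)[:2])
P=np.array(P);f=np.polyfit(P[:,1],P[:,0],1);P=P[abs(P[:,0]-np.polyval(f,P[:,1]))<4];f=np.polyfit(P[:,1],P[:,0],1);print(len(P),'leaf deg',np.degrees(np.arctan(f[0])),np.polyval(f,-58))
for k in blobs(c,*GR,(100,120,500,330),6): print('gr',cv2.boundingRect(k))
for k in blobs(c,*OR,(250,120,450,330),20): print('or',cv2.boundingRect(k))
b=cv2.inRange(c['img'],(0,0,0),(45,45,45));b[:130]=0;b[200:]=0
for k in cv2.findContours(b,cv2.RETR_EXTERNAL,cv2.CHAIN_APPROX_NONE)[0]:
    if 20<cv2.contourArea(k)<300: x,y,w,h=cv2.boundingRect(k);print('ball?',(x,y,w,h))
E
```

```text
66.0 [558.5 -58.  290.5] [[-0.998, 0.057, -0.002], [0.057, 0.998, 0.0], [0.002, 0.0, -1.0]] F [ 0.   0.1 -0.3] 49.620291807352125 0.0 [ -9.4   0.7  68.7   0.  110.8 -96.1]
31 leaf deg 3.747914537801449 578.7961800132803
gr (329, 236, 5, 33)
or (310, 201, 27, 32)
ball? (185, 184, 210, 3)
```

```bash
python3 -c "
from cell import r
print(r.close_job())"
```

```text
the job is handed in; nothing more can be done
None
```

I handed the job in at about 66 s; no verdict came back. By my measurements all three batteries are pressed home in their own pockets, the tray is fully in, the upper leaf is shut, and I did not touch the bolt or the bystanders.

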